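# Load the tile-coating jig and mask the tiles

### The job

Make the spray-coating jig ready: press every white ceramic tile from the rubber mat into a pocket of its own until it sits fully home, its top flush with the jig's deck. Then lay the steel straightedge flat across the tiles, its long edge flush along the fence and its ends level with the fence's ends, so that it masks that strip of the tiles, and last swing both turn-buttons square over it. Leave the wash bottle, the jar and the glass dish where they stand.

Things in the scene. Friction and masses are not known exactly. Their poses are not given: they have to be found in the camera images.
- jig: fixed dark anodised jig, 268 x 92 mm (x -134..134, y -52..40 mm), flat deck 20 mm above the bench. Origin on the bench under the middle of its row of four pockets; x along the row, z up. Pockets at x = -81, -27, 27, 81 mm, y = 0. Steel fence on the deck: 250 mm long (x -125..125), 7 mm high, y = -50..-38 mm, its face looks to +y.
- pocket0 (a point): middle of pocket 0, at the height of the CENTRE of a fully seated tile (6 mm below deck); axes as the jig's. Pocket 48 (x) x 64 (y) mm, 12 mm deep: 2 mm clear all round, tile length along y, any tile. Leaf springs at its two y ends stop a tile let go in it 4 to 7 mm proud; pressing its middle down with 5 to 10 N takes it home to the floor, where it stays.
- pocket1 (a point): middle of pocket 1, at the height of the CENTRE of a fully seated tile (6 mm below deck); axes as the jig's. Pocket 48 (x) x 64 (y) mm, 12 mm deep: 2 mm clear all round, tile length along y, any tile. Leaf springs at its two y ends stop a tile let go in it 4 to 7 mm proud; pressing its middle down with 5 to 10 N takes it home to the floor, where it stays.
- pocket2 (a point): middle of pocket 2, at the height of the CENTRE of a fully seated tile (6 mm below deck); axes as the jig's. Pocket 48 (x) x 64 (y) mm, 12 mm deep: 2 mm clear all round, tile length along y, any tile. Leaf springs at its two y ends stop a tile let go in it 4 to 7 mm proud; pressing its middle down with 5 to 10 N takes it home to the floor, where it stays.
- pocket3 (a point): middle of pocket 3, at the height of the CENTRE of a fully seated tile (6 mm below deck); axes as the jig's. Pocket 48 (x) x 64 (y) mm, 12 mm deep: 2 mm clear all round, tile length along y, any tile. Leaf springs at its two y ends stop a tile let go in it 4 to 7 mm proud; pressing its middle down with 5 to 10 N takes it home to the floor, where it stays.
- mask_seat (a point): the point on the deck (height of the deck, 15 mm from the fence's face, middle of its length) where the middle of the underside of the straightedge belongs; axes as the jig's.
- button_a (a joint): angle of turn-button a (at the jig's -x end), a flat steel bar 12 mm wide, 5 mm thick on a vertical pivot on the fence, underside 7.5 mm above the deck (2.5 mm over the laid straightedge). 0 = closed, pointing to jig +y, at its stop; pi/2 = along the fence, pointing to jig +x; up to 2.2 = pointing away from the deck. Starts at 1.6 to 2.1, stays where left (friction 0.03 N m).
- button_b (a joint): angle of turn-button b (at the jig's +x end), a flat steel bar 12 mm wide, 5 mm thick on a vertical pivot on the fence, underside 7.5 mm above the deck (2.5 mm over the laid straightedge). 0 = closed, pointing to jig +y, at its stop; pi/2 = along the fence, pointing to jig -x; up to 2.2 = pointing away from the deck. Starts at 1.6 to 2.1, stays where left (friction 0.03 N m).
- button_a_post (a point): middle of the round black thumb post (10 mm diameter, 18 mm high, 12.5 to 30.5 mm above the deck) on turn-button a, 26 mm from the button's vertical pivot, which is on the fence at jig x = -114 mm, y = -44 mm. Pinch it from above or push it, along an arc about the pivot.
- button_b_post (a point): middle of the round black thumb post (10 mm diameter, 18 mm high, 12.5 to 30.5 mm above the deck) on turn-button b, 26 mm from the button's vertical pivot, which is on the fence at jig x = +114 mm, y = -44 mm. Pinch it from above or push it, along an arc about the pivot.
- mat: fixed black rubber mat, 260 x 200 x 2 mm, flat on the bench; origin under its middle.
- tile0: loose white unglazed ceramic tile, 44 x 60 x 12 mm, 76 g, both faces alike; origin at its centre, x along its 44 mm width, y along its 60 mm length, z through its 12 mm thickness. Starts lying flat on the rubber mat, at any yaw within 0.35 rad of the mat's; absent in some runs.
- tile1: loose white unglazed ceramic tile, 44 x 60 x 12 mm, 76 g, both faces alike; origin at its centre, x along its 44 mm width, y along its 60 mm length, z through its 12 mm thickness. Starts lying flat on the rubber mat, at any yaw within 0.35 rad of the mat's; absent in some runs.
- tile2: loose white unglazed ceramic tile, 44 x 60 x 12 mm, 76 g, both faces alike; origin at its centre, x along its 44 mm width, y along its 60 mm length, z through its 12 mm thickness. Starts lying flat on the rubber mat, at any yaw within 0.35 rad of the mat's; absent in some runs.
- tile3: loose white unglazed ceramic tile, 44 x 60 x 12 mm, 76 g, both faces alike; origin at its centre, x along its 44 mm width, y along its 60 mm length, z through its 12 mm thickness. Starts lying flat on the rubber mat, at any yaw within 0.35 rad of the mat's; absent in some runs.
- straightedge: loose steel straightedge, 250 x 30 x 5 mm, long edges rounded, 0.31 kg, with a black grip rib (100 mm long, 12 mm wide, 16 mm high, from 5 to 21 mm above the underside) along the middle of its top; the same either way round. Origin at the middle of its underside, x along its length, z up through the rib. Starts flat on the bench, rib up.
- wash_bottle: bystander: white plastic wash bottle with red cap and spout, 62 mm wide, 190 mm high; origin under its middle.
- jar: bystander: white plastic jar with green cap, 64 mm wide, 85 mm high; origin under its middle.
- dish: bystander: small open glass dish, 90 mm wide, 45 mm high; origin under its middle.
There are look-alikes about, which are no part of the job. What is shaped like the tile2 but blue, purple or turquoise is not meant.

How it is judged (in metres and radians):
On the way, in this order (a step that is already met when the one before it is completed fails the run):
1. every tile pressed flush into a pocket of its own (((horizontal distance between tile0 and pocket0 below 0.0035 m and z of tile0 in the frame of pocket0 between -0.0016 and 0.0016 m and angle between the z axis of tile0 and the z axis of jig, either way round below 0.04 rad) or (horizontal distance between tile0 and pocket1 below 0.0035 m and z of tile0 in the frame of pocket1 between -0.0016 and 0.0016 m and angle between the z axis of tile0 and the z axis of jig, either way round below 0.04 rad) or (horizontal distance between tile0 and pocket2 below 0.0035 m and z of tile0 in the frame of pocket2 between -0.0016 and 0.0016 m and angle between the z axis of tile0 and the z axis of jig, either way round below 0.04 rad) or (horizontal distance between tile0 and pocket3 below 0.0035 m and z of tile0 in the frame of pocket3 between -0.0016 and 0.0016 m and angle between the z axis of tile0 and the z axis of jig, either way round below 0.04 rad)) and ((horizontal distance between tile1 and pocket0 below 0.0035 m and z of tile1 in the frame of pocket0 between -0.0016 and 0.0016 m and angle between the z axis of tile1 and the z axis of jig, either way round below 0.04 rad) or (horizontal distance between tile1 and pocket1 below 0.0035 m and z of tile1 in the frame of pocket1 between -0.0016 and 0.0016 m and angle between the z axis of tile1 and the z axis of jig, either way round below 0.04 rad) or (horizontal distance between tile1 and pocket2 below 0.0035 m and z of tile1 in the frame of pocket2 between -0.0016 and 0.0016 m and angle between the z axis of tile1 and the z axis of jig, either way round below 0.04 rad) or (horizontal distance between tile1 and pocket3 below 0.0035 m and z of tile1 in the frame of pocket3 between -0.0016 and 0.0016 m and angle between the z axis of tile1 and the z axis of jig, either way round below 0.04 rad)) and ((horizontal distance between tile2 and pocket0 below 0.0035 m and z of tile2 in the frame of pocket0 between -0.0016 and 0.0016 m and angle between the z axis of tile2 and the z axis of jig, either way round below 0.04 rad) or (horizontal distance between tile2 and pocket1 below 0.0035 m and z of tile2 in the frame of pocket1 between -0.0016 and 0.0016 m and angle between the z axis of tile2 and the z axis of jig, either way round below 0.04 rad) or (horizontal distance between tile2 and pocket2 below 0.0035 m and z of tile2 in the frame of pocket2 between -0.0016 and 0.0016 m and angle between the z axis of tile2 and the z axis of jig, either way round below 0.04 rad) or (horizontal distance between tile2 and pocket3 below 0.0035 m and z of tile2 in the frame of pocket3 between -0.0016 and 0.0016 m and angle between the z axis of tile2 and the z axis of jig, either way round below 0.04 rad)) and ((horizontal distance between tile3 and pocket0 below 0.0035 m and z of tile3 in the frame of pocket0 between -0.0016 and 0.0016 m and angle between the z axis of tile3 and the z axis of jig, either way round below 0.04 rad) or (horizontal distance between tile3 and pocket1 below 0.0035 m and z of tile3 in the frame of pocket1 between -0.0016 and 0.0016 m and angle between the z axis of tile3 and the z axis of jig, either way round below 0.04 rad) or (horizontal distance between tile3 and pocket2 below 0.0035 m and z of tile3 in the frame of pocket2 between -0.0016 and 0.0016 m and angle between the z axis of tile3 and the z axis of jig, either way round below 0.04 rad) or (horizontal distance between tile3 and pocket3 below 0.0035 m and z of tile3 in the frame of pocket3 between -0.0016 and 0.0016 m and angle between the z axis of tile3 and the z axis of jig, either way round below 0.04 rad))), for 0.2 s.
2. straightedge laid flat across the deck, flush along the fence, ends level with the fence's (y of straightedge in the frame of mask_seat between -0.0025 and 0.0025 m and x of straightedge in the frame of mask_seat between -0.012 and 0.012 m and z of straightedge in the frame of mask_seat between -0.0018 and 0.0018 m and angle between the x axis of straightedge and the x axis of jig, either way round below 0.02 rad and angle between the z axis of straightedge and the z axis of jig, either way round below 0.02 rad), for 0.3 s.
3. both turn-buttons swung square over the straightedge (value of joint each of button_a, button_b below 0.15 rad), for 0.2 s.
At the end, for the whole second after the job is handed in: Each present tile in a pocket, level, its top within 1.6 mm of the deck; straightedge flat on the deck (1.8 mm, 0.02 rad), edge within 2.5 mm of the fence and parallel to 0.02 rad, centred within 12 mm, at rest; both turn-buttons within 0.15 rad of closed (all of step 1 and all of step 2 and all of step 3 and linear speed of straightedge below 0.01 m/s); the robot touches nothing.
It fails at once if the wash bottle is knocked away (more than 30 mm) or over (distance of wash_bottle from where it was at the start of the episode above 0.03 m or angle between wash_bottle's own z axis and vertical above 0.5 rad).
It fails at once if the jar is knocked away (more than 30 mm) or over (distance of jar from where it was at the start of the episode above 0.03 m or angle between jar's own z axis and vertical above 0.5 rad).
It fails at once if the glass dish is knocked away (more than 30 mm) or over (distance of dish from where it was at the start of the episode above 0.03 m or angle between dish's own z axis and vertical above 0.5 rad).
Of tile0, tile1, tile2, tile3 only 3 to 4 are there at a start; the rules pass over those that are not, and their reading is None.
At some moment in a run one of tile0, tile1, tile2, tile3, straightedge may be knocked a few centimetres aside while the robot is not near it.
Once in a run the grip may slacken for a moment while it holds something.
It also fails if it takes over 210 s, if anything falls off the work surface, if the arm or the gripper's body presses on something with over 40 N, if the wrist force passes 120 N, or if a joint passes its speed limit or range.

### The arm

A 6-joint arm with a two-finger parallel gripper is mounted at the origin on the work surface. World frame = base frame: x ahead of the robot, y to its left, z up, the work surface at z = 0. Lengths are in m, angles in degrees, forces in N, time in s.
With the tool pointing down it reaches from about 0.35 to 0.875 m from the base axis. Payload 4.2 kg.
Tool frame: the origin (TCP) lies midway between the tips of the shut fingers; the grasp point (between the pads) lies r.pinch_z behind it (r.pinch_z is the distance from the TCP to the grasp point, in m); z points along the fingers, y is the direction in which the jaws open and shut (so a half turn about z gives the same grasp; the last joint's range is limited). The gripper opens to 87 mm and grips with 3 to 60 N. Pads are 19 mm wide; open, the fingers measure 117 mm over their backs; the gripper's body (75 mm by 190 mm) begins 51 mm behind the grasp point.
Start: joints at [89.358, 22.042, 0.453, 0, -68.411, -14.817], TCP at [0.167, 0.602, 0.223] pointing down, gripper open.
Joint ranges: [-179.83, 179.83], [-69.29, 118.12], [-61.27, 80.66], [-181.25, 117.63], [-171.15, -9.14], [-177.46, 177.46]. Speed limits (degrees/s): [159.86, 159.86, 180, 180, 180, 180].

### API

Orientations are given as a 3x3 rotation matrix whose columns are the frame's x, y, z axes.
In Python, from station import r gives the robot as it stands. The module is installed in compiled form; this text tells all that it offers.
- The arm moves only by the tool play_rows, never from a script. Its argument "deltas" is a list of rows, each a list of 7 numbers: the shift along the tool's x, y, z in units of 25 mm (1.0 is 25 mm), then the turn, a rotation vector about the tool's x, y, z in units of 5 degrees (1.0 is 5 degrees), then the finger opening in mm, from 0 to 87. In form: [[tx, ty, tz, wx, wy, wz, fingers], ...]. A call has 1 to 12 rows; each row is the pose to reach, as a shift and turn from the pose commanded when the call began, along the tool's axes at that moment; what a row does not reach only later rows make up. A row lasts 1/10 s, in which the tool goes at most 50 mm and 8.59 degrees, less where a joint would pass 70% of its speed; a pose out of reach is approached as far as the arm can. A call with a gripper value outside its range is refused whole. The fingers move at their own pace and stop on an object; the grip force is fixed at half the most. Time passes only in rows, so rows that repeat a pose let the fingers close. It gives the time, the measured TCP pose, the force and the opening at its end, in the units of the state.
- r.sense(): the state, without advancing time (a new reading comes with each control period).
- r.capture(name): name is "scene" or "top" or "wrist"; returns a dict with "pixels" (384x512x3 uint8, red, green, blue), "camera_matrix" (3x3 intrinsics, pixels), "R" (3x3) and "t" (3): a world point X has camera coordinates R X + t; the wrist camera has in their place "T_tool_cam" (4x4, takes a point from camera to tool coordinates, whose origin is the TCP and whose axes are the flange's). Camera axes: x right, y down, z forward; pixel columns grow to the right and rows downward; lengths in m; the calibration is good to about 2 mm. A picture is of the moment at which its call begins: read the wrist's pose just before it. There is no depth.
- r.finish_job(): hands the job in, once; it reports no verdict.
Trained networks look in the newest picture that a camera, given by its name, has taken for a name from the list of things; names that differ only in an ending like _2 or _b are one class to them, and where a whole thing is asked for, a point or a joint stands for the part that bears it (a point fixed in the world has none). Each returns a list of dicts, best first, with "score" (0 to 1); they miss things now and then, are a little off and sometimes report something else, mostly with a low value. They report only what shows in the picture. A call takes as long as a camera call. They do not tell look-alikes from the thing itself.
- r.spot_in(camera, target): "centre" ([x, y, z] in m, in world coordinates, good to about 4 mm: the middle of the surface that is visible of it).
- r.cut_out(camera, target): "region" (384x512 bool, what is visible of it).
The state is a dict: "time_s": time; "joints": joint angles; "joint_velocities": joint speeds; "effort": joint torques, N m; "tcp_pos": TCP position; "ee_rot": TCP orientation; "wrist_force": force on the tool from outside, world axes, zero at the start; "moment": the same for the moment, N m; "gripper_width": opening from 0.0 (shut) to 1.0 (fully open).
Only numpy, scipy, OpenCV 4.12 (cv2) and the standard library are available. Lean on these libraries where they do the work, as an engineer would, in place of code of your own. Each camera call takes 0.05 s, during which the arm holds its last target.

## Working session

There is one attempt and no reset: what is moved stays moved. The work goes in short steps, Python scripts to look and compute and a tool call to move; the robot and the scene stay as the last step left them, time stands still between calls to the robot, and variables do not carry over. Pictures are saved under pics/ and viewed, and the job is handed in when it is done.

Besides the shell and the picture viewer there is one more tool, called after "Request:" as a command line: name --pt "numbers of a row" for each row, then --argument value for the rest. play_rows: Moves the arm, as the interface text tells. Its arguments: {"type":"object","properties":{"deltas":{"type":"array","items":{"type":"array","items":{"type":"number"}}}},"required":["deltas"]}

```bash
mkdir -p pics; ls; cat > h.py <<'E'
import numpy as np, cv2
from station import r
def cap(name,fn=None):
    c=r.capture(name)
    if fn: cv2.imwrite('pics/'+fn,cv2.cvtColor(c['pixels'],cv2.COLOR_RGB2BGR))
    return c
E
python3 - <<'E'
from h import *
s=r.sense()
print({k:np.round(v,3).tolist() for k,v in s.items()}, r.pinch_z)
np.set_printoptions(precision=4,suppress=True)
for n in ['scene','top','wrist']:
    c=cap(n,n+'0.png')
    print(n,[(k,v) for k,v in c.items() if k!='pixels'])
for n in ['scene','top']:
  for t in ['tile0','straightedge','jig','mat','button_a_post','button_a','wash_bottle','jar','dish']:
    for d in r.spot_in(n,t): print(n,t,np.round(d['centre'],4),round(d['score'],2))
print(r.sense()['time_s'])
E
```

```text
pics
{'time_s': 0.0, 'joints': [89.359, 22.092, 0.38, -0.029, -68.413, -14.817], 'joint_velocities': [-0.018, -0.08, 0.011, 0.073, -0.062, 0.044], 'effort': [0.0, -39.066, 18.74, 4.22, 0.011, -0.0], 'tcp_pos': [0.166, 0.602, 0.221], 'ee_rot': [[0.964, -0.267, -0.0], [-0.267, -0.964, -0.002], [0.0, 0.002, -1.0]], 'wrist_force': [-0.557, 0.125, -0.174], 'moment': [-0.022, 0.068, -0.022], 'gripper_width': 0.999} 0.0187
scene [('camera_matrix', array([[362.8681,   0.    , 257.6617],
       [  0.    , 362.8681, 191.0676],
       [  0.    ,   0.    ,   1.    ]])), ('R', array([[-0.326 ,  0.9454,  0.0026],
       [ 0.5538,  0.1933, -0.8099],
       [-0.7662, -0.2626, -0.5865]])), ('t', array([ 0.2238, -0.2371,  1.3358]))]
top [('camera_matrix', array([[353.4513,   0.    , 254.6187],
       [  0.    , 353.4513, 193.3248],
       [  0.    ,   0.    ,   1.    ]])), ('R', array([[-0.0082, -0.9998,  0.0203],
       [-0.9837,  0.0045, -0.1797],
       [ 0.1795, -0.0215, -0.9835]])), ('t', array([-0.073 ,  0.5388,  0.9623]))]
wrist [('camera_matrix', array([[340.176 ,   0.    , 261.6472],
       [
[... 1294 characters left out ...]
 0.4212 -0.083   0.0141] 0.67
top tile0 [ 0.5475 -0.2275  0.0196] 0.65
top tile0 [0.4454 0.0499 0.0134] 0.63
top tile0 [0.2867 0.2042 0.0118] 0.54
top straightedge [0.5202 0.3328 0.0075] 0.82
top straightedge [ 0.55   -0.2253  0.0212] 0.51
top jig [ 0.5522 -0.2259  0.0242] 0.74
top mat [0.5105 0.1081 0.004 ] 0.96
top button_a_post [ 0.4521 -0.2515  0.0312] 0.58
top button_a [ 0.4536 -0.253   0.0323] 0.54
top button_a [ 0.5527 -0.224   0.0157] 0.54
top button_a [0.7549 0.1732 0.0117] 0.18
top wash_bottle [ 0.5309 -0.4203  0.113 ] 0.69
top wash_bottle [0.5199 0.333  0.0074] 0.37
top jar [0.7583 0.0435 0.0847] 0.65
top jar [ 0.5509 -0.2238  0.0207] 0.41
top dish [0.7559 0.1766 0.0116] 0.66
1.05
```

View pics/scene0.png

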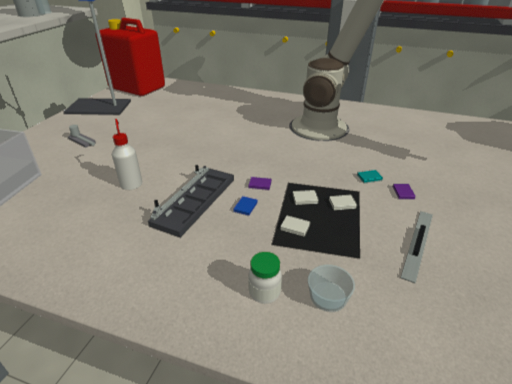

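View pics/top0.png

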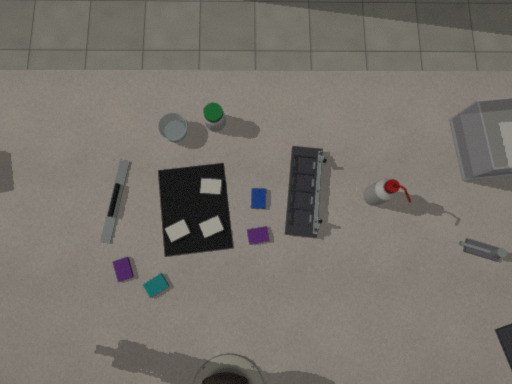

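View pics/wrist0.png

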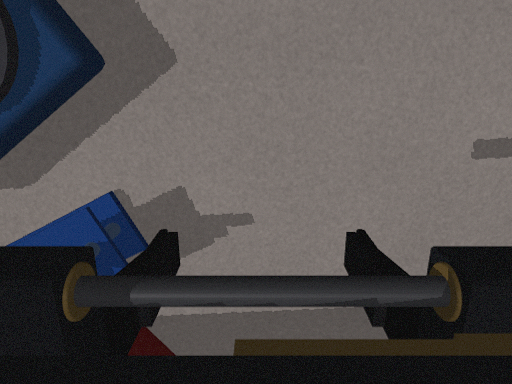

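```bash
cat >> h.py <<'E'
import json,os
from scipy.spatial.transform import Rotation as Ro
# commanded pose: p, psi (deg angle of tool x axis in world), tool straight down
def load():
    if os.path.exists('cmd.json'): return json.load(open('cmd.json'))
    return dict(p=[0.167,0.602,0.223],psi=-15.5)
def Rt(psi):
    a=np.radians(psi); c,s=np.cos(a),np.sin(a)
    return np.array([[c,s,0],[s,-c,0],[0,0,-1.]])
def plan(*wps,commit=True):
    """wps: (x,y,z,psi); prints final row for each; commits last as commanded"""
    c=load(); p=np.array(c['p']); R=Rt(c['psi'])
    for w in wps:
        d=R.T@(np.array(w[:3])-p)/0.025
        ph=-((w[3]-c['psi']+180)%360-180)/5
        row=np.round(d,2); ph=round(ph,2)
        n=max(np.linalg.norm(row*25)/50,abs(ph)*5/8.59)
        print('row',row.tolist(),[0,0,ph],'rows>=%.1f'%n)
    if commit:
        json.dump(dict(p=(p+R@row*0.025).tolist(),psi=c['psi']-ph*5),open('cmd.json','w'))
def st():
    s=r.sense(); c=load()
    psi=np.degrees(np.arctan2(s['ee_rot'][1][0],s['ee_rot'][0][0]))
    print('t',round(s['time_s'],2),'tcp',np.round(s['tcp_pos'],4),'psi %.2f'%psi,'F',np.round(s['wrist_force'],1),'w %.1fmm'%(s['gripper_width']*87),'| cmd',np.round(c['p'],4),round(c['psi'],2),'j',np.round(s['joints'],0))
    return s
def wrist(fn=None):
    s=r.sense(); c=cap('wrist',fn)
    T=np.eye(4); T[:3,:3]=s['ee_rot']; T[:3,3]=s['tcp_pos']
    c['Twc']=T@c['T_tool_cam']; return c
def ray(c,uv):
    uv=np.atleast_2d(uv).astype(float); K=c['camera_matrix']
    d=np.c_[(uv-[K[0,2],K[1,2]])/[K[0,0],K[1,1]],np.ones(len(uv))]
    if 'Twc' in c: return c['Twc'][:3,3], d@c['Twc'][:3,:3].T
    return -c['R'].T@c['t'], d@c['R']
def onz(c,uv,z):
    o,d=ray(c,uv); return o+d*((z-o[2])/d[:,2:3])
def proj(c,X):
    X=np.atleast_2d(X)
    if 'Twc' in c: Xc=(X-c['Twc'][:3,3])@c['Twc'][:3,:3]
    else: Xc=X@c['R'].T+c['t']
    q=Xc@c['camera_matrix'].T; return q[:,:2]/q[:,2:]
np.set_printoptions(precision=4,suppress=True)
E
python3 - <<'E'
from h import *
plan((0.52,-0.06,0.25,0))
E
```

```text
row [20.68, 21.74, -1.08] [0, 0, -3.1] rows>=15.0
```

```bash
python3 - <<'E'
from h import *
os.remove('cmd.json')
plan((0.3435,0.271,0.25,-15.5))
plan((0.52,-0.06,0.25,0))
E
```

```text
row [10.34, 10.87, -1.08] [0, 0, -0.0] rows>=7.5
row [10.34, 10.87, 0.0] [0, 0, -3.1] rows>=7.5
```

Request:
play_rows --pt "1.3 1.4 -1.08 0 0 0 87" --pt "2.6 2.7 -1.08 0 0 0 87" --pt "3.9 4.1 -1.08 0 0 0 87" --pt "5.2 5.4 -1.08 0 0 0 87" --pt "6.5 6.8 -1.08 0 0 0 87" --pt "7.8 8.2 -1.08 0 0 0 87" --pt "9.1 9.5 -1.08 0 0 0 87" --pt "10.34 10.87 -1.08 0 0 0 87" --pt "10.34 10.87 -1.08 0 0 0 87"

```text
time_s: 1.95
tcp_pos: [0.3442, 0.2675, 0.2499]
ee_rot: [[0.962, -0.272, -0.0], [-0.272, -0.962, -0.0], [0.0, 0.0, -1.0]]
wrist_force: [-0.3, 0.1, -0.8]
gripper_width: 0.998
```

Request:
play_rows --pt "1.3 1.4 0 0 0 -0.4 87" --pt "2.6 2.7 0 0 0 -0.8 87" --pt "3.9 4.1 0 0 0 -1.2 87" --pt "5.2 5.4 0 0 0 -1.6 87" --pt "6.5 6.8 0 0 0 -2.0 87" --pt "7.8 8.2 0 0 0 -2.4 87" --pt "9.1 9.5 0 0 0 -2.8 87" --pt "10.34 10.87 0 0 0 -3.1 87" --pt "10.34 10.87 0 0 0 -3.1 87" --pt "10.34 10.87 0 0 0 -3.1 87"

```text
time_s: 2.95
tcp_pos: [0.5202, -0.0599, 0.249]
ee_rot: [[1.0, -0.002, -0.001], [-0.002, -1.0, 0.0], [-0.001, -0.0, -1.0]]
wrist_force: [0.3, 0.1, -0.7]
gripper_width: 1.0
```

```bash
python3 - <<'E'
from h import *
st(); c=wrist('w1.png')
for t in ['tile0','jig','mat','button_a_post']:
    for d in r.spot_in('wrist',t): print(t,np.round(d['centre'],4),round(d['score'],2),proj(c,d['centre']))
E
```

```text
t 2.95 tcp [ 0.5202 -0.0599  0.249 ] psi -0.09 F [ 0.3  0.1 -0.7] w 87.0mm | cmd [ 0.52   -0.0599  0.25  ] 0.0 j [ 11.  11. -11.  -0. -68.  79.]
tile0 [0.4518 0.0515 0.0195] 0.88 [[171.3701 215.0404]]
tile0 [0.5726 0.0546 0.0121] 0.86 [[161.9415 114.1609]]
tile0 [0.4421 0.1457 0.0168] 0.8 [[ 97.0103 221.7501]]
tile0 [ 0.5336 -0.0857  0.0112] 0.62 [[283.4992 147.5039]]
tile0 [ 0.4273 -0.0841  0.0111] 0.59 [[280.9062 230.4688]]
jig [ 0.5749 -0.2297  0.0232] 0.6 [[413.9399 112.0639]]
mat [0.5328 0.1067 0.0013] 0.79 [[124.3783 147.2329]]
mat [0.4502 0.0529 0.0167] 0.47 [[170.9179 215.4534]]
mat [ 0.5774 -0.231   0.02  ] 0.2 [[414.1609 109.5916]]
button_a_post [ 0.4569 -0.2542  0.0321] 0.93 [[425.13  214.151]]
```

View pics/w1.png

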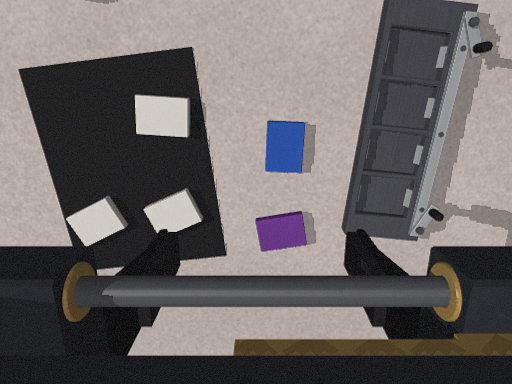

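```bash
cat >> h.py <<'E'
def tiles(c,z=0.014,vmin=150):
    im=c['pixels'].astype(int); m=((im.min(2)>vmin)&(im.max(2)-im.min(2)<50)).astype(np.uint8)
    m=cv2.morphologyEx(m,cv2.MORPH_OPEN,np.ones((3,3)))
    out=[]
    cs,_=cv2.findContours(m,cv2.RETR_EXTERNAL,cv2.CHAIN_APPROX_NONE)
    for k in cs:
        if cv2.contourArea(k)<300: continue
        w=onz(c,k[:,0,:],z)[:,:2]
        (cx,cy),(a,b),ang=cv2.minAreaRect((w*1000).astype(np.float32))
        if a>b: a,b=b,a; ang+=90   # ang = direction of short side? 
        ang=(ang+90)%180-90
        uv=k[:,0,:].mean(0)
        out.append((cx/1000,cy/1000,a,b,ang)); print('uv',np.round(uv),'xy %.1f %.1f mm size %.1f x %.1f short-side dir %.1f'%(cx,cy,a,b,ang))
    return out
E
python3 - <<'E'
from h import *
p=[0.5202,-0.0599,0.249]
im=cv2.cvtColor(cv2.imread('pics/w1.png'),cv2.COLOR_BGR2RGB)
T=np.eye(4);T[:3,:3]=[[1,-.002,-.001],[-.002,-1,0],[-.001,0,-1]];T[:3,3]=p
c=r.capture('wrist'); c['Twc']=T@c['T_tool_cam']; c['pixels']=im
tiles(c)
plan((0.53,-0.2,0.25,0))
E
```

```text
uv [255. 329.] xy 276.8 -51.7 mm size 78.1 x 364.2 short-side dir -0.2
uv [440. 242.] xy 407.4 -288.7 mm size 72.2 x 167.6 short-side dir 16.0
uv [ 95. 222.] xy 439.9 150.2 mm size 43.3 x 58.8 short-side dir 26.7
uv [172. 213.] xy 450.6 52.3 mm size 44.4 x 59.0 short-side dir 24.0
uv [161. 116.] xy 570.7 55.8 mm size 43.4 x 58.1 short-side dir -3.9
uv [486. 144.] xy 539.2 -332.8 mm size 86.6 x 167.7 short-side dir 85.8
uv [494.  20.] xy 670.9 -309.9 mm size 39.5 x 87.6 short-side dir -45.0
uv [171. 123.] xy 528.0 45.0 mm size 322.3 x 461.7 short-side dir -0.2
row [0.4, 5.6, 0.0] [0, 0, -0.0] rows>=2.8
```

Request:
play_rows --pt "0.1 1.4 0 0 0 0 87" --pt "0.2 2.8 0 0 0 0 87" --pt "0.3 4.2 0 0 0 0 87" --pt "0.4 5.6 0 0 0 0 87" --pt "0.4 5.6 0 0 0 0 87" --pt "0.4 5.6 0 0 0 0 87"

```text
time_s: 3.85
tcp_pos: [0.5299, -0.1991, 0.2495]
ee_rot: [[1.0, 0.0, -0.0], [0.0, -1.0, 0.0], [-0.0, -0.0, -1.0]]
wrist_force: [-1.0, 0.2, 0.1]
gripper_width: 0.997
```

```bash
python3 - <<'E'
from h import *
s=st(); c=wrist('w2.png')
np.save('Twc2.npy',c['Twc'])
big=cv2.resize(cv2.imread('pics/w2.png')[0:246,130:400],None,fx=2.9,fy=2.4,interpolation=cv2.INTER_CUBIC)
cv2.imwrite('pics/w2b.png',big)
E
```

```text
t 3.85 tcp [ 0.5299 -0.1991  0.2495] psi 0.01 F [-1.   0.2  0.1] w 86.7mm | cmd [ 0.53   -0.1999  0.25  ] 0.0 j [ -4.  15.  -5.  -0. -69.  94.]
```

View pics/w2.png

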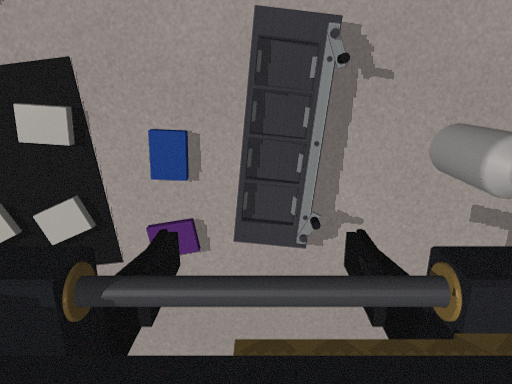

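```bash
cat >> h.py <<'E'
def J2W(jp,X):
    X=np.atleast_2d(X).astype(float); a=jp[2]; R=np.array([[np.cos(a),-np.sin(a),0],[np.sin(a),np.cos(a),0],[0,0,1]])
    return X@R.T+[jp[0],jp[1],0]
def overlay(c,jp,fn,crop=None,sc=3):
    im=cv2.cvtColor(c['pixels'],cv2.COLOR_RGB2BGR); im=cv2.resize(im,None,fx=sc,fy=sc,interpolation=cv2.INTER_CUBIC)
    def box(x0,x1,y0,y1,z,col):
        q=proj(c,J2W(jp,[[x0,y0,z],[x1,y0,z],[x1,y1,z],[x0,y1,z]])); q=(q+.5)*sc-.5
        cv2.polylines(im,[np.round(q).astype(int)],True,col,1)
    box(-.134,.134,-.052,.040,.02,(0,255,0)); box(-.125,.125,-.05,-.038,.027,(0,0,255))
    for x in (-.081,-.027,.027,.081): box(x-.024,x+.024,-.032,.032,.02,(255,255,0))
    if crop: a=crop; im=im[a[1]*sc:a[3]*sc,a[0]*sc:a[2]*sc]
    cv2.imwrite('pics/'+fn,im)
def loadc(fn,Tf):
    c=r.capture('wrist'); c['pixels']=cv2.cvtColor(cv2.imread('pics/'+fn),cv2.COLOR_BGR2RGB); c['Twc']=np.load(Tf); return c
E
python3 - <<'E'
from h import *
from scipy.optimize import least_squares
c=loadc('w2.png','Twc2.npy')
uv=np.array([[256,6],[341,16],[304,247],[234,242]])
M=[[.134,.04,.02],[.134,-.052,.02],[-.134,-.052,.02],[-.134,.04,.02]]
s=least_squares(lambda p:(proj(c,J2W(p,M))-uv).ravel(),[.55,-.23,0])
print(s.x,np.degrees(s.x[2]),s.fun)
np.save('jp.npy',s.x)
overlay(c,s.x,'ov1.png',(210,0,370,250),3)
g=r.spot_in('wrist','jig'); print(g[:2])
E
```

```text
[ 0.555  -0.2169 -0.1082] -6.201423564312582 [-1.5048 -0.5083  1.3081  0.0419  1.2689  1.525  -1.0085 -0.6024]
[{'centre': [0.576, -0.2263, 0.0221], 'score': 0.75}]
```

View pics/ov1.png

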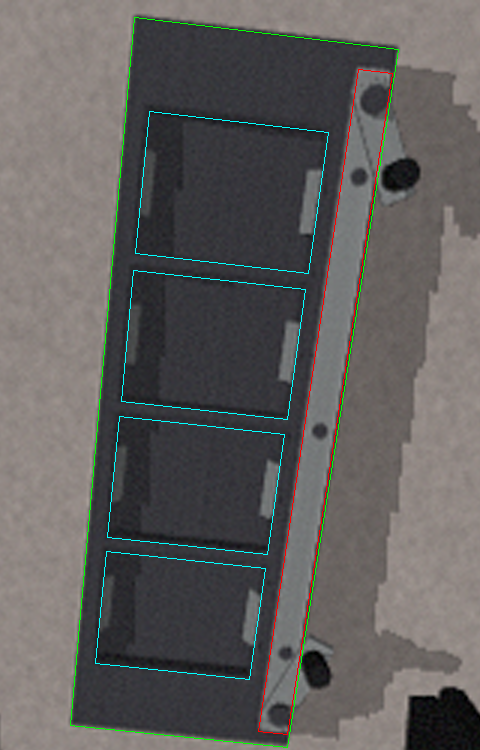

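```bash
python3 - <<'E'
from h import *
plan((0.515,-0.04,0.25,-48))
plan((0.50,0.12,0.25,-96))
im=cv2.imread('pics/w2.png')[0:250,210:370]; g=cv2.cvtColor(im,cv2.COLOR_BGR2GRAY)
g=np.clip((g.astype(float)-20)*3,0,255).astype(np.uint8)
cv2.imwrite('pics/w2c.png',cv2.resize(g,None,fx=2.4,fy=2.4,interpolation=cv2.INTER_CUBIC))
E
```

```text
row [-0.6, -6.4, 0.0] [0, 0, 9.6] rows>=5.6
row [-5.15, -3.84, 0.0] [0, 0, 9.6] rows>=5.6
```

View pics/w2c.png

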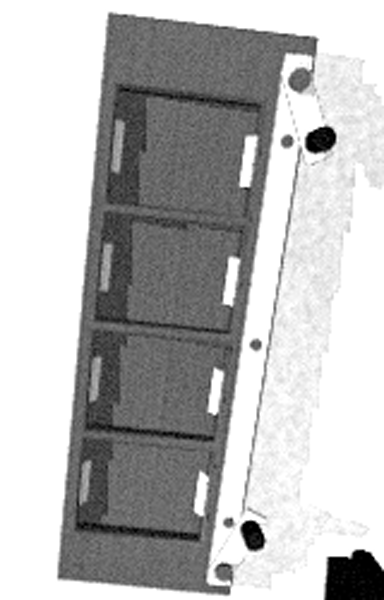

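Request:
play_rows --pt "-0.1 -1.1 0 0 0 1.6 87" --pt "-0.2 -2.2 0 0 0 3.2 87" --pt "-0.3 -3.2 0 0 0 4.8 87" --pt "-0.4 -4.3 0 0 0 6.4 87" --pt "-0.5 -5.4 0 0 0 8.0 87" --pt "-0.6 -6.4 0 0 0 9.6 87" --pt "-0.6 -6.4 0 0 0 9.6 87"

```text
time_s: 4.7
tcp_pos: [0.5146, -0.0361, 0.25]
ee_rot: [[0.673, -0.74, 0.001], [-0.74, -0.673, 0.001], [0.0, -0.001, -1.0]]
wrist_force: [0.3, 0.8, 0.1]
gripper_width: 1.001
```

Request:
play_rows --pt "-0.85 -0.6 0 0 0 1.6 87" --pt "-1.7 -1.3 0 0 0 3.2 87" --pt "-2.6 -1.9 0 0 0 4.8 87" --pt "-3.4 -2.6 0 0 0 6.4 87" --pt "-4.3 -3.2 0 0 0 8.0 87" --pt "-5.15 -3.84 0 0 0 9.6 87" --pt "-5.15 -3.84 0 0 0 9.6 87" --pt "-5.15 -3.84 0 0 0 9.6 87"

```text
time_s: 5.5
tcp_pos: [0.4998, 0.121, 0.2496]
ee_rot: [[-0.099, -0.995, -0.0], [-0.995, 0.099, -0.0], [0.0, 0.0, -1.0]]
wrist_force: [0.3, -0.7, 0.0]
gripper_width: 0.995
```

```bash
python3 - <<'E'
from h import *
s=st(); c=wrist('w3.png')
np.save('Twc3.npy',c['Twc'])
tiles(c)
for d in r.spot_in('wrist','tile0'): print(np.round(d['centre'],4),round(d['score'],2))
E
```

```text
t 5.5 tcp [0.4998 0.121  0.2496] psi -95.70 F [ 0.3 -0.7  0. ] w 86.6mm | cmd [0.5001 0.12   0.25  ] -96.0 j [ 32.  10. -12.   0. -68. -37.]
uv [259. 329.] xy 531.9 362.9 mm size 78.4 x 365.1 short-side dir 84.3
uv [ 67. 217.] xy 747.9 168.5 mm size 50.7 x 60.9 short-side dir 10.2
uv [314. 177.] xy 439.7 149.9 mm size 43.2 x 59.2 short-side dir 26.6
uv [194. 108.] xy 570.6 55.1 mm size 43.2 x 59.3 short-side dir -3.9
uv [299.  94.] xy 450.3 52.1 mm size 43.4 x 59.3 short-side dir 23.9
uv [240. 139.] xy 507.4 112.7 mm size 323.3 x 657.0 short-side dir 84.2
[0.5735 0.0525 0.0152] 0.9
[0.2837 0.2051 0.0116] 0.86
[0.4396 0.1464 0.0162] 0.83
[0.3162 0.2807 0.0099] 0.79
[0.4478 0.0562 0.0172] 0.6
```

View pics/w3.png

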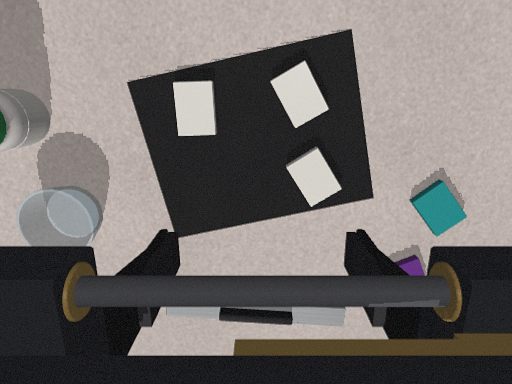

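```bash
cat >> h.py <<'E'
def fitjig(c,jp,segs=None,rng=4,verbose=True):
    from scipy.optimize import least_squares
    g=cv2.GaussianBlur(cv2.cvtColor(c['pixels'],cv2.COLOR_RGB2GRAY),(0,0),1.0).astype(np.float32)
    segs=segs or [((-.13,.04,.02),(.13,.04,.02)),((.134,-.03,.02),(.134,.037,.02)),((-.134,-.03,.02),(-.134,.037,.02)),((-.07,-.038,.027),(.07,-.038,.027))]
    jp=np.array(jp,float)
    for it in range(3):
        A=[];U=[];N=[];S=[]
        for si,(a,b) in enumerate(segs):
            for t in np.linspace(0,1,40):
                X=np.array(a)*(1-t)+np.array(b)*t
                p0=proj(c,J2W(jp,X))[0]; d=proj(c,J2W(jp,X+(np.array(b)-a)*.01))[0]-p0; n=np.array([-d[1],d[0]])/np.linalg.norm(d)
                k=np.arange(-rng,rng+.01,.25); q=p0+k[:,None]*n
                if q.min()<1 or q[:,0].max()>510 or q[:,1].max()>382: continue
                v=cv2.remap(g,q[:,0].astype(np.float32)[None],q[:,1].astype(np.float32)[None],cv2.INTER_LINEAR)[0]
                gr=np.abs(np.gradient(v)); i=gr.argmax()
                if gr[i]<1.5: continue
                w=gr*(np.abs(k-k[i])<1.3); kk=(w*k).sum()/w.sum()
                A.append(X);U.append(p0+kk*n);N.append(n);S.append(si)
        A,U,N,S=map(np.array,(A,U,N,S))
        f=lambda p:((proj(c,J2W(p,A))-U)*N).sum(1)
        s=least_squares(f,jp,loss='soft_l1',f_scale=.5); jp=s.x
    if verbose: print('jig',jp,'deg %.2f'%np.degrees(jp[2]),[(i,(S==i).sum(),round(float(np.median(f(jp)[S==i])),2),round(float(np.std(f(jp)[S==i])),2)) for i in sorted(set(S))])
    return jp
E
python3 - <<'E'
from h import *
c=loadc('w2.png','Twc2.npy')
jp=fitjig(c,np.load('jp.npy')); np.save('jp.npy',jp)
for x in (-.081,-.027,.027,.081): print(J2W(jp,[x,0,.02]))
cc=dict(c); cc['pixels']=np.clip((c['pixels'].astype(float)-20)*3,0,255).astype(np.uint8)
overlay(cc,jp,'ov2.png',(225,0,365,250),3)
T=load(); 
plan((0.5706,0.0552,0.06,-93.9)); plan((0.5706,0.0552,0.0105,-93.9))
E
```

```text
jig [ 0.5559 -0.2167 -0.1077] deg -6.17 [(np.int64(0), np.int64(40), -0.13, 0.17), (np.int64(1), np.int64(39), -0.07, 0.19), (np.int64(2), np.int64(40), 0.2, 0.2), (np.int64(3), np.int64(40), 0.16, 0.18)]
[[ 0.4753 -0.208   0.02  ]]
[[ 0.529  -0.2138  0.02  ]]
[[ 0.5827 -0.2196  0.02  ]]
[[ 0.6364 -0.2254  0.02  ]]
row [2.28, -3.07, 7.6] [0, 0, -0.42] rows>=4.3
row [0.0, -0.0, 1.98] [0, 0, -0.0] rows>=1.0
```

View pics/ov2.png

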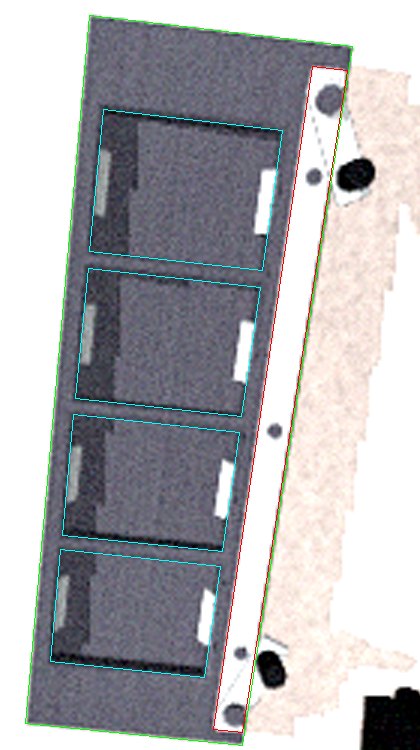

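Request:
play_rows --pt "0.5 -0.6 1.5 0 0 -0.1 66" --pt "1.0 -1.3 3.0 0 0 -0.2 66" --pt "1.5 -2.0 4.6 0 0 -0.3 66" --pt "2.0 -2.7 6.2 0 0 -0.4 66" --pt "2.28 -3.07 7.6 0 0 -0.42 66" --pt "2.28 -3.07 7.6 0 0 -0.42 66" --pt "2.28 -3.07 7.6 0 0 -0.42 66"

```text
time_s: 6.35
tcp_pos: [0.5706, 0.055, 0.0595]
ee_rot: [[-0.068, -0.998, -0.001], [-0.998, 0.068, -0.001], [0.001, 0.001, -1.0]]
wrist_force: [0.5, 0.1, 0.0]
gripper_width: 0.762
```

```bash
python3 - <<'E'
from h import *
s=st(); c=wrist('w4.png')
E
```

```text
t 6.35 tcp [0.5706 0.055  0.0595] psi -93.88 F [0.5 0.1 0. ] w 66.3mm | cmd [0.5705 0.0553 0.0105] -93.9 j [ 22.  27. -19.   0. -45. -26.]
```

View pics/w4.png

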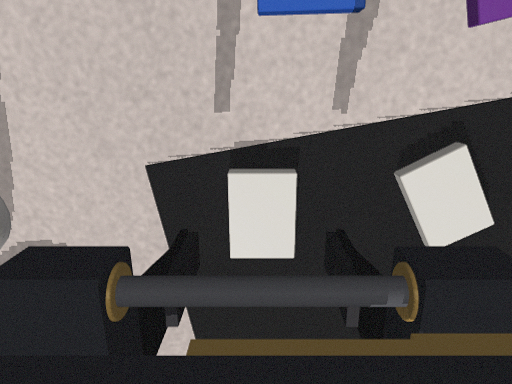

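Request:
play_rows --pt "0 0 0.8 0 0 0 66" --pt "0 0 1.6 0 0 0 66" --pt "0 0 2.02 0 0 0 66" --pt "0 0 2.02 0 0 0 66" --pt "0 0 2.02 0 0 0 30" --pt "0 0 2.02 0 0 0 30" --pt "0 0 2.02 0 0 0 30" --pt "0 0 2.02 0 0 0 30"

```text
time_s: 7.2
tcp_pos: [0.5709, 0.0562, 0.0098]
ee_rot: [[-0.067, -0.998, 0.001], [-0.998, 0.067, 0.0], [-0.001, -0.001, -1.0]]
wrist_force: [0.1, 0.2, 3.4]
gripper_width: 0.497
```

```bash
python3 - <<'E'
from h import *
c=load(); c['p'][2]=.0600-2.02*.025; json.dump(c,open('cmd.json','w')); s=st()
plan((c['p'][0],c['p'][1],.08,c['psi'])); plan((0.5827,-0.2196,0.08,-96.17))
E
```

```text
t 7.2 tcp [0.5709 0.0562 0.0098] psi -93.85 F [0.1 0.2 3.4] w 43.3mm | cmd [0.5705 0.0553 0.0095] -93.9 j [ 22.  31. -21.   0. -38. -26.]
row [0.0, 0.0, -2.82] [0, 0, -0.0] rows>=1.4
row [10.94, -1.23, -0.0] [0, 0, 0.45] rows>=5.5
```

Request:
play_rows --pt "0 0 -0.5 0 0 0 30" --pt "0 0 -1.2 0 0 0 30" --pt "0 0 -2.0 0 0 0 30" --pt "0 0 -2.82 0 0 0 30" --pt "0 0 -2.82 0 0 0 30"

```text
time_s: 7.7
tcp_pos: [0.5727, 0.0566, 0.0833]
ee_rot: [[-0.067, -0.998, 0.007], [-0.998, 0.067, 0.002], [-0.002, -0.007, -1.0]]
wrist_force: [-0.2, 0.2, -0.3]
gripper_width: 0.499
```

Request:
play_rows --pt "0.8 -0.1 0 0 0 0.05 30" --pt "2.2 -0.25 0 0 0 0.1 30" --pt "3.7 -0.4 0 0 0 0.15 30" --pt "5.2 -0.6 0 0 0 0.2 30" --pt "6.7 -0.75 0 0 0 0.3 30" --pt "8.2 -0.9 0 0 0 0.35 30" --pt "9.6 -1.1 0 0 0 0.4 30" --pt "10.5 -1.2 0 0 0 0.45 30" --pt "10.94 -1.23 0 0 0 0.45 30" --pt "10.94 -1.23 0 0 0 0.45 30" --pt "10.94 -1.23 0 0 0 0.45 30"

```text
time_s: 8.8
tcp_pos: [0.5824, -0.2182, 0.0792]
ee_rot: [[-0.106, -0.994, -0.001], [-0.994, 0.106, 0.0], [-0.0, 0.001, -1.0]]
wrist_force: [0.1, 0.5, -1.0]
gripper_width: 0.496
```

```bash
python3 - <<'E'
from h import *
s=st(); c=wrist('w5.png'); np.save('Twc5.npy',c['Twc'])
overlay(c,np.load('jp.npy'),'ov5.png',(40,20,480,290),1)
im=cv2.imread('pics/ov5.png'); cv2.imwrite('pics/ov5.png',cv2.resize(np.clip(im.astype(float)*1.6,0,255).astype(np.uint8),None,fx=1.8,fy=1.8))
E
```

```text
t 8.8 tcp [ 0.5824 -0.2182  0.0792] psi -96.10 F [ 0.1  0.5 -1. ] w 43.2mm | cmd [ 0.5826 -0.2196  0.08  ] -96.15 j [ -6.  29. -10.  -0. -51.  -0.]
```

View pics/ov5.png

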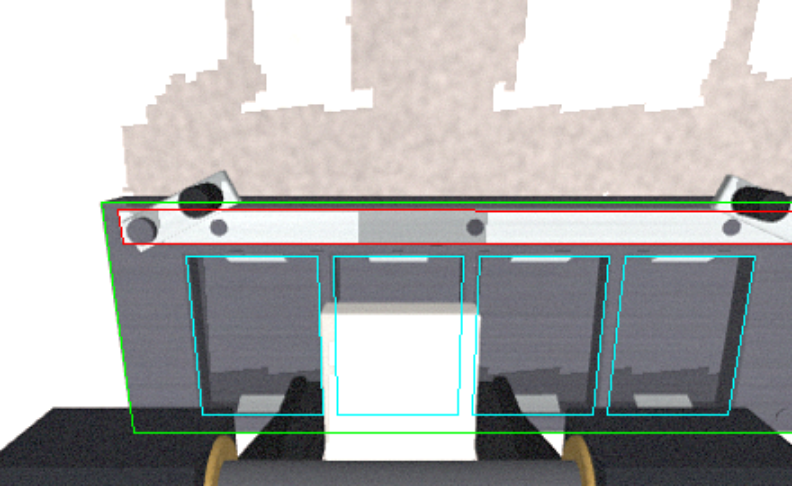

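```bash
python3 - <<'E'
from h import *
s=st(); c=wrist('w5b.png'); np.save('Twc5.npy',c['Twc'])
segs=[((-.1,-.038,.027),(.1,-.038,.027)),((-.134,-.045,.02),(-.134,.02,.02)),((.134,-.045,.02),(.134,.02,.02)),((-.07,-.05,.027),(.07,-.05,.027))]
fitjig(c,np.load('jp.npy'),segs)
g=c['pixels'].min(2)
im=c['pixels']; m=(g>190).astype(np.uint8)[150:275,200:320]
cs,_=cv2.findContours(m,cv2.RETR_EXTERNAL,cv2.CHAIN_APPROX_NONE); k=max(cs,key=cv2.contourArea)[:,0]+[200,150]
top=[(u,v) for u in range(230,296) for v in [k[k[:,0]==u][:,1].min() if (k[:,0]==u).any() else None] if v]
print(top[::6])
zt=s['tcp_pos'][2]+.0045
w=onz(c,np.array(top),zt); R=np.array(s['ee_rot']); loc=(w-s['tcp_pos'])@R
print('tile far edge in tool x',np.round(loc[::8,0]*1000,1))
for v in (200,205,210,220):
    row=k[k[:,1]==v][:,0]; print(v,row.min(),row.max(),((onz(c,[[row.min(),v],[row.max(),v]],zt)-s['tcp_pos'])@R*1000)[:,1])
E
```

```text
t 8.85 tcp [ 0.5826 -0.2179  0.0794] psi -96.05 F [ 0.1 -0.  -0.4] w 42.9mm | cmd [ 0.5826 -0.2196  0.08  ] -96.15 j [ -6.  29. -10.  -0. -51.  -0.]
jig [ 0.5558 -0.2169 -0.1066] deg -6.11 [(np.int64(0), np.int64(40), 0.05, 0.17), (np.int64(1), np.int64(37), 0.78, 0.15), (np.int64(2), np.int64(40), -0.68, 0.18), (np.int64(3), np.int64(40), 0.02, 0.07)]
[(230, np.int64(196)), (236, np.int64(196)), (242, np.int64(196)), (248, np.int64(197)), (254, np.int64(196)), (260, np.int64(196)), (266, np.int64(196)), (272, np.int64(196)), (278, np.int64(196)), (284, np.int64(196)), (290, np.int64(196))]
tile far edge in tool x [30. 30. 30. 30. 30. 30. 30. 30. 30.]
200 227 304 [-16.7214  21.0624]
205 223 304 [-18.7732  21.1538]
210 223 305 [-18.8625  21.7409]
220 223 304 [-19.0435  21.4327]
```

```bash
cat >> h.py <<'E'
def mplan(x,y,z,psi):
    """plan correction so the MEASURED pose reaches target; keeps cmd offset"""
    s=r.sense(); c=load(); m=np.array(s['tcp_pos']); mpsi=np.degrees(np.arctan2(s['ee_rot'][1][0],s['ee_rot'][0][0]))
    p=np.array(c['p'])+np.array([x,y,z])-m
    print('meas off mm',np.round((m-[x,y,z])*1000,1),'psi off %.2f'%(mpsi-psi))
    plan((*p,c['psi']+psi-mpsi))
def pk(i): return J2W(np.load('jp.npy'),[[-.081+.054*i,0,.02]])[0]
E
python3 - <<'E'
from h import *
np.save('jp.npy',[.5558,-.2168,np.radians(-6.14)])
p=pk(2); print(p); s=st()
mplan(p[0],p[1],.035,-96.14)
E
```

```text
[ 0.5826 -0.2197  0.02  ]
t 8.9 tcp [ 0.5827 -0.2177  0.0795] psi -96.02 F [ 0.3  0.2 -0.8] w 43.1mm | cmd [ 0.5826 -0.2196  0.08  ] -96.15 j [ -6.  29. -10.  -0. -51.  -0.]
meas off mm [ 0.1  2.  44.5] psi off 0.12
row [0.08, -0.01, 1.78] [0, 0, np.float64(0.02)] rows>=0.9
```

Request:
play_rows --pt "0.04 0 0.6 0 0 0 30" --pt "0.08 0 1.3 0 0 0.02 30" --pt "0.08 -0.01 1.78 0 0 0.02 30" --pt "0.08 -0.01 1.78 0 0 0.02 30" --pt "0.08 -0.01 1.78 0 0 0.02 30" --pt "0.08 -0.01 1.78 0 0 0.02 30"

```text
time_s: 9.5
tcp_pos: [0.5836, -0.2209, 0.036]
ee_rot: [[-0.108, -0.994, 0.002], [-0.994, 0.108, -0.0], [0.0, -0.002, -1.0]]
wrist_force: [0.3, -0.1, -1.2]
gripper_width: 0.499
```

```bash
python3 - <<'E'
from h import *
p=pk(2); s=st()
c=wrist('w6.png'); overlay(c,np.load('jp.npy'),'ov6.png',(100,100,420,290),2)
mplan(p[0],p[1],.022,-96.14)
E
```

```text
t 9.5 tcp [ 0.5836 -0.2209  0.036 ] psi -96.17 F [ 0.3 -0.1 -1.2] w 43.4mm | cmd [ 0.5826 -0.2217  0.0355] -96.25 j [ -6.  32. -12.   0. -45.  -0.]
meas off mm [ 0.9 -1.2 14. ] psi off -0.04
row [-0.04, 0.04, 0.56] [0, 0, np.float64(-0.01)] rows>=0.3
```

View pics/ov6.png

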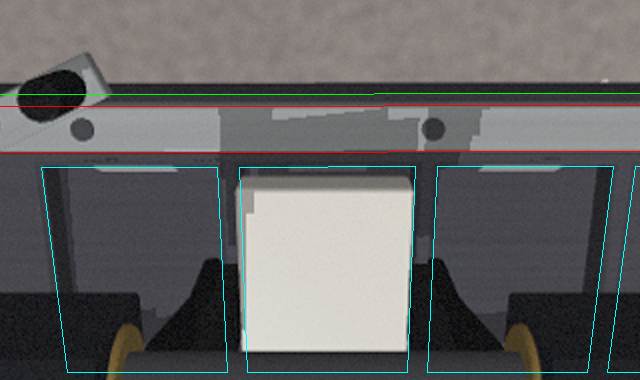

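Request:
play_rows --pt "-0.02 0.02 0.05 0 0 0 30" --pt "-0.04 0.04 0.1 0 0 0 30" --pt "-0.04 0.04 0.16 0 0 0 30" --pt "-0.04 0.04 0.2 0 0 0 30" --pt "-0.04 0.04 0.2 0 0 0 30"

```text
time_s: 10.05
tcp_pos: [0.5817, -0.2199, 0.0298]
ee_rot: [[-0.108, -0.994, -0.0], [-0.994, 0.108, 0.0], [-0.0, 0.0, -1.0]]
wrist_force: [-0.2, 0.5, -1.2]
gripper_width: 0.5
```

```bash
python3 - <<'E'
from h import *
c=load(); c['p'][2]=.0355-.005; json.dump(c,open('cmd.json','w'))
p=pk(2); s=st(); c=wrist()
segs=[((-.08,-.038,.027),(.09,-.038,.027)),((-.07,-.05,.027),(.07,-.05,.027))]
overlay(c,np.load('jp.npy'),'ov7.png',(100,100,420,290),2)
mplan(p[0],p[1],.022,-96.14)
E
```

```text
t 10.05 tcp [ 0.5817 -0.2199  0.0298] psi -96.21 F [-0.2  0.5 -1.2] w 43.5mm | cmd [ 0.5817 -0.2206  0.0305] -96.2 j [ -6.  33. -13.  -0. -45.  -0.]
meas off mm [-0.9 -0.2  7.9] psi off -0.07
row [-0.01, -0.03, 0.32] [0, 0, np.float64(-0.01)] rows>=0.2
```

View pics/ov7.png

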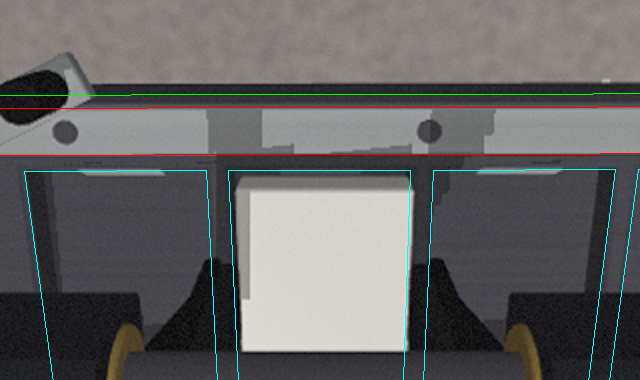

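Request:
play_rows --pt "0 -0.03 0.08 0 0 0 30" --pt "0 -0.03 0.16 0 0 0 30" --pt "0 -0.03 0.24 0 0 0 30" --pt "0 -0.03 0.3 0 0 0 30" --pt "0 -0.03 0.3 0 0 0 30"

```text
time_s: 10.6
tcp_pos: [0.5829, -0.2197, 0.0228]
ee_rot: [[-0.108, -0.994, 0.0], [-0.994, 0.108, 0.0], [-0.0, -0.0, -1.0]]
wrist_force: [-0.7, 2.0, 1.6]
gripper_width: 0.498
```

Request:
play_rows --pt "0 0 0 0 0 0 62" --pt "0 0 0 0 0 0 62" --pt "0 0 0 0 0 0 62" --pt "0 0 -0.4 0 0 0 62" --pt "0 0 -1.0 0 0 0 62" --pt "0 0 -1.0 0 0 0 0" --pt "0 0 -1.0 0 0 0 0" --pt "0 0 -1.0 0 0 0 0" --pt "0 0 -1.0 0 0 0 0" --pt "0 0 -1.0 0 0 0 0"

```text
time_s: 11.6
tcp_pos: [0.5823, -0.2199, 0.047]
ee_rot: [[-0.108, -0.994, -0.001], [-0.994, 0.108, 0.0], [-0.0, 0.001, -1.0]]
wrist_force: [0.0, -0.0, 0.9]
gripper_width: 0.346
```

```bash
python3 - <<'E'
from h import *
c=load(); c['p'][2]=.0305-.0075+.025; json.dump(c,open('cmd.json','w'))
p=pk(2); s=st(); c=wrist('w8.png')
cv2.imwrite('pics/w8c.png',cv2.imread('pics/w8.png')[80:300])
mplan(p[0],p[1],.024,-96.14)
E
```

```text
t 11.6 tcp [ 0.5823 -0.2199  0.047 ] psi -96.21 F [ 0.  -0.   0.9] w 30.1mm | cmd [ 0.5825 -0.2204  0.048 ] -96.15 j [ -6.  31. -12.  -0. -47.  -0.]
meas off mm [-0.2 -0.3 23.1] psi off -0.07
row [-0.01, -0.01, 0.92] [0, 0, np.float64(-0.01)] rows>=0.5
```

View pics/w8c.png

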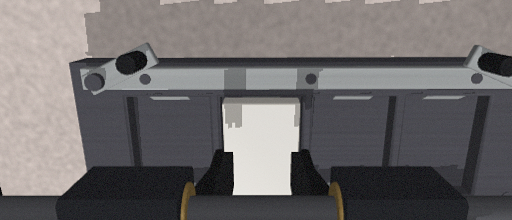

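Request:
play_rows --pt "0 0 0.3 0 0 0 0" --pt "0 0 0.6 0 0 0 0" --pt "0 0 0.8 0 0 0 0" --pt "0 0 0.9 0 0 0 0" --pt "0 0 1.0 0 0 0 0" --pt "0 0 1.08 0 0 0 0" --pt "0 0 1.12 0 0 0 0" --pt "0 0 1.15 0 0 0 0" --pt "0 0 1.15 0 0 0 0"

```text
time_s: 12.55
tcp_pos: [0.5835, -0.2208, 0.0205]
ee_rot: [[-0.107, -0.994, 0.002], [-0.994, 0.107, -0.001], [0.001, -0.002, -1.0]]
wrist_force: [-1.0, -0.4, 7.5]
gripper_width: 0.005
```

Request:
play_rows --pt "0 0 0.05 0 0 0 0" --pt "0 0 0.1 0 0 0 0" --pt "0 0 0.15 0 0 0 0" --pt "0 0 0.15 0 0 0 0"

```text
time_s: 12.95
tcp_pos: [0.5836, -0.2208, 0.0203]
ee_rot: [[-0.106, -0.994, 0.002], [-0.994, 0.106, -0.002], [0.002, -0.003, -1.0]]
wrist_force: [-5.9, 1.5, 25.7]
gripper_width: 0.005
```

```bash
python3 - <<'E'
from h import *
c=load(); c['p'][2]=.048-1.30*.025; json.dump(c,open('cmd.json','w'))
plan((c['p'][0],c['p'][1],.09,c['psi'])); plan((0.50,0.12,0.2,-96))
E
```

```text
row [0.0, 0.0, -2.98] [0, 0, -0.0] rows>=1.5
row [-13.18, 4.74, -4.4] [0, 0, -0.02] rows>=7.3
```

Request:
play_rows --pt "0 0 -0.5 0 0 0 0" --pt "0 0 -1.5 0 0 0 66" --pt "0 0 -2.98 0 0 0 66"

```text
time_s: 13.25
tcp_pos: [0.5805, -0.2194, 0.0877]
ee_rot: [[-0.109, -0.994, -0.006], [-0.994, 0.109, 0.002], [-0.001, 0.006, -1.0]]
wrist_force: [0.6, 0.0, -0.6]
gripper_width: 0.111
```

```bash
python3 - <<'E'
from h import *
s=st(); c=wrist('w9.png'); overlay(c,np.load('jp.npy'),'ov9.png',(90,60,450,290),2)
E
```

```text
t 13.25 tcp [ 0.5805 -0.2194  0.0877] psi -96.25 F [ 0.6  0.  -0.6] w 9.6mm | cmd [0.5    0.1201 0.2   ] -96.0 j [ -6.  29. -10.  -0. -52.  -0.]
```

View pics/ov9.png

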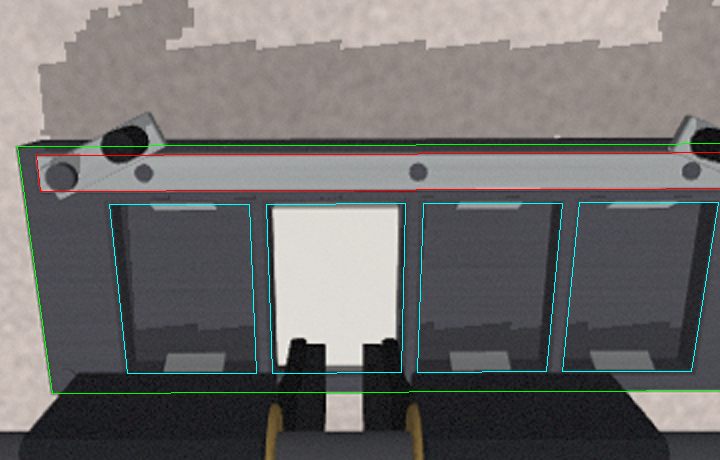

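Tile is flush and nearly centred in pocket 2 (image box at 335,285). On to the next tile.

Request:
play_rows --pt "-1.0 0.4 -0.5 0 0 0 66" --pt "-2.8 1.0 -1.2 0 0 0 66" --pt "-4.6 1.7 -2.0 0 0 0 66" --pt "-6.4 2.3 -2.8 0 0 0 66" --pt "-8.2 3.0 -3.4 0 0 0 66" --pt "-10.0 3.6 -4.0 0 0 0 66" --pt "-11.8 4.2 -4.4 0 0 0 66" --pt "-13.18 4.74 -4.4 0 0 0 66" --pt "-13.18 4.74 -4.4 0 0 0 66" --pt "-13.18 4.74 -4.4 0 0 0 66"

```text
time_s: 14.3
tcp_pos: [0.4999, 0.1212, 0.1991]
ee_rot: [[-0.106, -0.994, -0.001], [-0.994, 0.106, -0.0], [0.0, 0.001, -1.0]]
wrist_force: [-0.5, -0.8, -0.9]
gripper_width: 0.752
```

```bash
python3 - <<'E'
from h import *
s=st(); c=wrist('w10.png')
for t in tiles(c):
    if 40<t[2]<47: last=t; 
plan((.4503,.0521,.06,23.9-90),commit=False)
E
```

```text
t 14.3 tcp [0.4999 0.1212 0.1991] psi -96.09 F [-0.5 -0.8 -0.9] w 65.4mm | cmd [0.5    0.1201 0.2   ] -96.0 j [ 32.  12. -17.  -0. -61. -38.]
uv [327. 335.] xy 441.6 335.9 mm size 11.7 x 77.6 short-side dir 83.9
uv [187. 337.] xy 614.3 325.1 mm size 44.5 x 75.4 short-side dir 83.9
uv [267. 315.] xy 516.5 299.2 mm size 29.7 x 193.6 short-side dir 80.7
uv [321. 188.] xy 439.5 149.8 mm size 43.8 x 59.4 short-side dir 26.7
uv [304.  94.] xy 450.3 52.2 mm size 43.5 x 59.8 short-side dir 23.9
uv [238. 141.] xy 506.3 104.4 mm size 283.5 x 582.0 short-side dir 83.8
row [2.91, 1.69, 5.6] [0, 0, -5.98] rows>=3.5
```

```bash
python3 - <<'E'
from h import *
plan((.4503,.0522,.05,-66.1),(.4503,.0522,.0097,-66.1))
E
```

```text
row [2.91, 1.69, 6.0] [0, 0, -5.98] rows>=3.5
row [2.91, 1.69, 7.61] [0, 0, -5.98] rows>=4.2
```

Request:
play_rows --pt "0.6 0.3 1.2 0 0 -1.2 66" --pt "1.2 0.7 2.4 0 0 -2.4 66" --pt "1.8 1.0 3.6 0 0 -3.6 66" --pt "2.4 1.4 4.8 0 0 -4.8 66" --pt "2.91 1.69 6.0 0 0 -5.98 66" --pt "2.91 1.69 6.4 0 0 -5.98 66" --pt "2.91 1.69 7.0 0 0 -5.98 66" --pt "2.91 1.69 7.4 0 0 -5.98 66" --pt "2.91 1.69 7.61 0 0 -5.98 66" --pt "2.91 1.69 7.61 0 0 -5.98 66"

```text
time_s: 15.35
tcp_pos: [0.4509, 0.0527, 0.0091]
ee_rot: [[0.401, -0.916, -0.0], [-0.916, -0.401, -0.0], [0.0, 0.001, -1.0]]
wrist_force: [-0.2, 0.2, -0.0]
gripper_width: 0.756
```

```bash
python3 - <<'E'
from h import *
st(); mplan(.4503,.0522,.0095,-66.1)
E
```

```text
t 15.35 tcp [0.4509 0.0527 0.0091] psi -66.36 F [-0.2  0.2 -0. ] w 65.8mm | cmd [0.4504 0.0521 0.0097] -66.1 j [ 27.  23. -38.   0. -30.  -4.]
meas off mm [ 0.6  0.5 -0.4] psi off -0.26
row [0.01, 0.03, -0.02] [0, 0, np.float64(-0.05)] rows>=0.0
```

Request:
play_rows --pt "0.01 0.03 -0.02 0 0 -0.05 66" --pt "0.01 0.03 -0.02 0 0 -0.05 30" --pt "0.01 0.03 -0.02 0 0 -0.05 30" --pt "0.01 0.03 -0.02 0 0 -0.05 30" --pt "0.01 0.03 -0.02 0 0 -0.05 30" --pt "0.01 0.03 -0.02 0 0 -0.05 30"

```text
time_s: 15.95
tcp_pos: [0.4501, 0.0522, 0.0101]
ee_rot: [[0.406, -0.914, 0.0], [-0.914, -0.406, 0.0], [0.0, -0.0, -1.0]]
wrist_force: [-0.9, -0.0, 2.8]
gripper_width: 0.497
```

```bash
python3 - <<'E'
from h import *
s=st(); c=load(); p=pk(1); print(p)
plan((c['p'][0],c['p'][1],.08,c['psi'])); plan((p[0],p[1]-.001,0.08,-96.14))
E
```

```text
t 15.95 tcp [0.4501 0.0522 0.0101] psi -66.05 F [-0.9 -0.   2.8] w 43.3mm | cmd [0.4498 0.0516 0.0102] -65.85 j [ 27.  22. -38.   0. -30.  -3.]
[ 0.529  -0.2139  0.02  ]
row [0.0, 0.0, -2.79] [0, 0, -0.0] rows>=1.4
row [11.02, 1.47, -0.0] [0, 0, 6.06] rows>=5.6
```

Request:
play_rows --pt "0 0 -0.5 0 0 0 30" --pt "0 0 -1.2 0 0 0 30" --pt "0 0 -2.0 0 0 0 30" --pt "0 0 -2.8 0 0 0 30" --pt "0 0 -2.8 0 0 0 30"

```text
time_s: 16.45
tcp_pos: [0.4517, 0.0529, 0.082]
ee_rot: [[0.406, -0.914, 0.005], [-0.914, -0.406, 0.002], [0.0, -0.006, -1.0]]
wrist_force: [1.0, -0.8, 0.5]
gripper_width: 0.496
```

Request:
play_rows --pt "0.8 0.1 0 0 0 0.5 30" --pt "2.2 0.3 0 0 0 1.2 30" --pt "3.7 0.5 0 0 0 2.0 30" --pt "5.2 0.7 0 0 0 2.9 30" --pt "6.7 0.9 0 0 0 3.7 30" --pt "8.2 1.1 0 0 0 4.6 30" --pt "9.6 1.3 0 0 0 5.4 30" --pt "10.5 1.4 0 0 0 5.9 30" --pt "11.02 1.47 0 0 0 6.06 30" --pt "11.02 1.47 0 0 0 6.06 30" --pt "11.02 1.47 0 0 0 6.06 30" --pt "11.02 1.47 0 0 0 6.06 30"

```text
time_s: 17.65
tcp_pos: [0.5278, -0.2136, 0.0795]
ee_rot: [[-0.109, -0.994, -0.001], [-0.994, 0.109, 0.0], [-0.0, 0.001, -1.0]]
wrist_force: [-0.4, -0.1, -1.1]
gripper_width: 0.5
```

```bash
cat >> h.py <<'E'
def held(c,s,over=.0045):
    """offset of held tile's middle from TCP along tool x (mm) and tilt, from its far top edge"""
    K=c['camera_matrix']; g=cv2.cvtColor(c['pixels'],cv2.COLOR_RGB2GRAY).astype(float)
    R=np.array(s['ee_rot']); zt=s['tcp_pos'][2]+over
    out=[]
    for u in range(236,291,3):
        col=cv2.GaussianBlur(g[150:240,u:u+1],(1,5),1)[:,0]; 
        v=next((i for i in range(89) if (col[i:]>185).mean()>.9),None)
        if v is None: continue
        w=onz(c,[[u,150+v]],zt)[0]; out.append(((w-s['tcp_pos'])@R)[:2]*1000)
    out=np.array(out); k=np.polyfit(out[:,1],out[:,0],1); print('far edge tool x %.1f mm (30 ideal) slope %.3f n %d'%(np.median(out[:,0]),k[0],len(out)))
E
python3 - <<'E'
from h import *
s=st(); c=wrist('w11.png'); held(c,s); p=pk(1)
segs=[((-.1,-.038,.027),(.1,-.038,.027)),((-.134,-.045,.02),(-.134,.02,.02)),((.134,-.045,.02),(.134,.02,.02)),((-.07,-.05,.027),(.07,-.05,.027))]
fitjig(c,np.load('jp.npy'),segs)
overlay(c,np.load('jp.npy'),'ov11.png',(90,80,450,290),2)
mplan(p[0],p[1],.031,-96.14)
E
```

```text
t 17.65 tcp [ 0.5278 -0.2136  0.0795] psi -96.27 F [-0.4 -0.1 -1.1] w 43.5mm | cmd [ 0.5289 -0.2148  0.08  ] -96.15 j [ -6.  25. -18.  -0. -47.  -1.]
far edge tool x 31.0 mm (30 ideal) slope -0.001 n 19
jig [ 0.5559 -0.2169 -0.1052] deg -6.03 [(np.int64(0), np.int64(40), 0.01, 0.23), (np.int64(1), np.int64(40), 0.83, 0.16), (np.int64(2), np.int64(40), -0.93, 0.23), (np.int64(3), np.int64(40), -0.02, 0.25)]
meas off mm [-1.   0.4 48.8] psi off -0.13
row [0.01, -0.04, 1.95] [0, 0, np.float64(-0.03)] rows>=1.0
```

View pics/ov11.png

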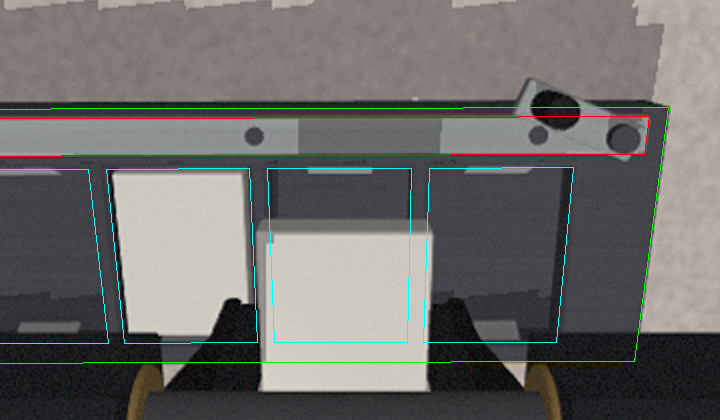

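Request:
play_rows --pt "-0.01 -0.02 0.6 0 0 0 30" --pt "-0.02 -0.04 1.3 0 0 -0.03 30" --pt "-0.02 -0.04 1.8 0 0 -0.03 30" --pt "-0.02 -0.04 1.95 0 0 -0.03 30" --pt "-0.02 -0.04 1.95 0 0 -0.03 30" --pt "-0.02 -0.04 1.95 0 0 -0.03 30"

```text
time_s: 18.3
tcp_pos: [0.5298, -0.2142, 0.0316]
ee_rot: [[-0.108, -0.994, 0.001], [-0.994, 0.108, -0.0], [0.0, -0.001, -1.0]]
wrist_force: [-0.6, 0.1, -0.4]
gripper_width: 0.496
```

```bash
python3 - <<'E'
from h import *
p=pk(1); s=st(); c=wrist(); held(c,s)
mplan(p[0],p[1]+.0007,.0225,-96.14)
E
```

```text
t 18.3 tcp [ 0.5298 -0.2142  0.0316] psi -96.18 F [-0.6  0.1 -0.4] w 43.2mm | cmd [ 0.5299 -0.2152  0.0312] -96.0 j [ -6.  29. -20.   0. -41.  -0.]
far edge tool x 31.0 mm (30 ideal) slope -0.000 n 19
meas off mm [ 1.  -1.   9.3] psi off -0.04
row [-0.03, 0.04, 0.37] [0, 0, np.float64(-0.01)] rows>=0.2
```

Request:
play_rows --pt "-0.03 0.04 0.05 0 0 0 30" --pt "-0.03 0.04 0.1 0 0 0 30" --pt "-0.03 0.04 0.15 0 0 0 30" --pt "-0.03 0.04 0.25 0 0 0 30" --pt "-0.03 0.04 0.33 0 0 0 30" --pt "-0.03 0.04 0.37 0 0 0 30" --pt "-0.03 0.04 0.37 0 0 0 30"

```text
time_s: 19.05
tcp_pos: [0.5283, -0.2135, 0.0218]
ee_rot: [[-0.108, -0.994, -0.0], [-0.994, 0.108, -0.0], [0.0, 0.0, -1.0]]
wrist_force: [-0.4, -0.4, 0.3]
gripper_width: 0.493
```

Request:
play_rows --pt "0 0 0 0 0 0 62" --pt "0 0 0 0 0 0 62" --pt "0 0 0 0 0 0 62" --pt "0 0 -0.4 0 0 0 62" --pt "0 0 -0.9 0 0 0 0" --pt "0 0 -0.9 0 0 0 0" --pt "0 0 -0.9 0 0 0 0" --pt "0 0 -0.9 0 0 0 0" --pt "0 0 -0.9 0 0 0 0" --pt "0 0 -0.9 0 0 0 0"

```text
time_s: 20.05
tcp_pos: [0.5281, -0.2133, 0.0439]
ee_rot: [[-0.108, -0.994, -0.001], [-0.994, 0.108, 0.0], [-0.0, 0.001, -1.0]]
wrist_force: [0.4, -0.3, -0.7]
gripper_width: 0.246
```

Request:
play_rows --pt "0 0 0.1 0 0 0 0" --pt "0 0 0.3 0 0 0 0" --pt "0 0 0.5 0 0 0 0" --pt "0 0 0.65 0 0 0 0" --pt "0 0 0.8 0 0 0 0" --pt "0 0 0.9 0 0 0 0" --pt "0 0 1.0 0 0 0 0" --pt "0 0 1.08 0 0 0 0" --pt "0 0 1.13 0 0 0 0" --pt "0 0 1.16 0 0 0 0" --pt "0 0 1.16 0 0 0 0"

```text
time_s: 21.15
tcp_pos: [0.5289, -0.2135, 0.0203]
ee_rot: [[-0.106, -0.994, 0.002], [-0.994, 0.106, -0.001], [0.001, -0.002, -1.0]]
wrist_force: [-8.3, 4.6, 29.9]
gripper_width: 0.005
```

```bash
python3 - <<'E'
from h import *
c=load(); c['p'][2]=.0154; json.dump(c,open('cmd.json','w'))
plan((c['p'][0],c['p'][1],.09,c['psi'])); plan((0.46,0.17,0.18,-65))
E
```

```text
row [0.0, 0.0, -2.98] [0, 0, -0.0] rows>=1.5
row [-15.0, 4.34, -3.6] [0, 0, -6.19] rows>=8.0
```

Request:
play_rows --pt "0 0 -0.5 0 0 0 0" --pt "0 0 -1.5 0 0 0 66" --pt "0 0 -2.98 0 0 0 66" --pt "0 0 -2.98 0 0 0 66"

```text
time_s: 21.55
tcp_pos: [0.5318, -0.2141, 0.0945]
ee_rot: [[-0.107, -0.994, 0.01], [-0.994, 0.107, -0.002], [0.001, -0.01, -1.0]]
wrist_force: [0.4, -0.5, -0.2]
gripper_width: 0.196
```

```bash
python3 - <<'E'
from h import *
s=st(); c=wrist('w12.png'); overlay(c,np.load('jp.npy'),'ov12.png',(90,60,450,290),2)
E
```

```text
t 21.55 tcp [ 0.5318 -0.2141  0.0945] psi -96.14 F [ 0.4 -0.5 -0.2] w 17.0mm | cmd [0.46   0.1699 0.1799] -65.0 j [ -6.  24. -17.   0. -48.  -1.]
```

View pics/ov12.png

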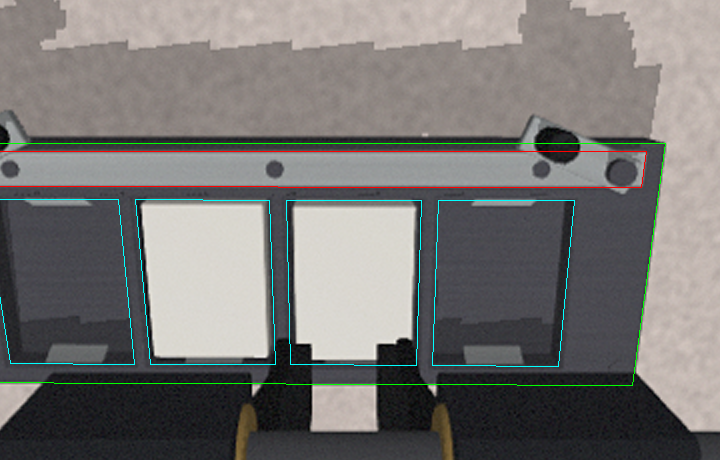

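Both tiles flush, in pockets 2 and 1. Third tile next.

Request:
play_rows --pt "-1.0 0.3 -0.4 0 0 -0.4 66" --pt "-2.7 0.8 -1.0 0 0 -1.1 66" --pt "-4.5 1.3 -1.7 0 0 -1.9 66" --pt "-6.3 1.8 -2.4 0 0 -2.6 66" --pt "-8.1 2.3 -3.0 0 0 -3.3 66" --pt "-9.9 2.9 -3.6 0 0 -4.1 66" --pt "-11.7 3.4 -3.6 0 0 -4.8 66" --pt "-13.5 3.9 -3.6 0 0 -5.6 66" --pt "-15.0 4.34 -3.6 0 0 -6.19 66" --pt "-15.0 4.34 -3.6 0 0 -6.19 66" --pt "-15.0 4.34 -3.6 0 0 -6.19 66"

```text
time_s: 22.7
tcp_pos: [0.4601, 0.1716, 0.1785]
ee_rot: [[0.42, -0.908, -0.002], [-0.908, -0.42, -0.001], [0.0, 0.003, -1.0]]
wrist_force: [0.0, -0.6, -0.8]
gripper_width: 0.756
```

```bash
python3 - <<'E'
from h import *
s=st(); c=wrist('w13.png')
for t in tiles(c):
    if 42<t[2]<46 and 57<t[3]<62: 
        print(t); plan((t[0],t[1],.05,t[4]-90),(t[0],t[1],.0097,t[4]-90))
E
```

```text
t 22.7 tcp [0.4601 0.1716 0.1785] psi -65.18 F [ 0.  -0.6 -0.8] w 65.8mm | cmd [0.46   0.1699 0.1799] -65.0 j [ 39.  11. -22.  -0. -57. -15.]
uv [235. 328.] xy 416.1 347.6 mm size 62.3 x 185.0 short-side dir -56.8
uv [289. 161.] xy 439.4 150.0 mm size 43.4 x 59.7 short-side dir 26.6
uv [254. 156.] xy 475.1 156.0 mm size 265.3 x 546.9 short-side dir -65.2
(0.43938519287109373, 0.14995062255859376, 43.421180725097656, 59.703548431396484, 26.61248207092285)
row [0.38, 1.08, 5.2] [0, 0, -0.32] rows>=2.7
row [0.38, 1.08, 6.81] [0, 0, -0.32] rows>=3.5
```

View pics/w13.png

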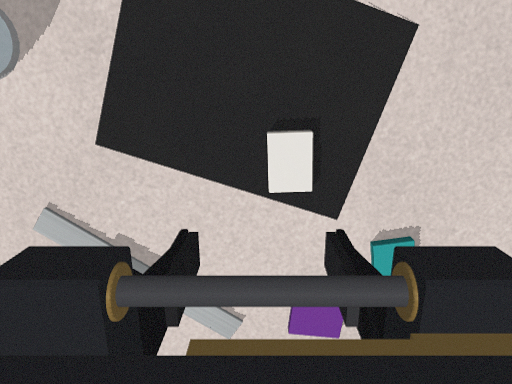

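Request:
play_rows --pt "0.1 0.3 1.2 0 0 -0.1 66" --pt "0.2 0.6 2.6 0 0 -0.2 66" --pt "0.3 0.9 4.0 0 0 -0.32 66" --pt "0.38 1.08 5.2 0 0 -0.32 66" --pt "0.38 1.08 6.0 0 0 -0.32 66" --pt "0.38 1.08 6.5 0 0 -0.32 66" --pt "0.38 1.08 6.81 0 0 -0.32 66" --pt "0.38 1.08 6.81 0 0 -0.32 66"

```text
time_s: 23.55
tcp_pos: [0.44, 0.1498, 0.0086]
ee_rot: [[0.442, -0.897, -0.002], [-0.897, -0.442, -0.002], [0.001, 0.003, -1.0]]
wrist_force: [0.4, 0.1, 0.2]
gripper_width: 0.76
```

```bash
python3 - <<'E'
from h import *
st(); mplan(.4394,.1500,.0095,-63.4)
E
```

```text
t 23.55 tcp [0.44   0.1498 0.0086] psi -63.78 F [0.4 0.1 0.2] w 66.1mm | cmd [0.4395 0.1499 0.0096] -63.4 j [ 39.  23. -36.  -0. -30. -13.]
meas off mm [ 0.6 -0.2 -0.9] psi off -0.38
row [-0.02, 0.02, -0.04] [0, 0, np.float64(-0.08)] rows>=0.0
```

Request:
play_rows --pt "-0.02 0.02 -0.04 0 0 -0.08 66" --pt "-0.02 0.02 -0.04 0 0 -0.08 30" --pt "-0.02 0.02 -0.04 0 0 -0.08 30" --pt "-0.02 0.02 -0.04 0 0 -0.08 30" --pt "-0.02 0.02 -0.04 0 0 -0.08 30" --pt "-0.02 0.02 -0.04 0 0 -0.08 30"

```text
time_s: 24.15
tcp_pos: [0.4397, 0.1515, 0.0109]
ee_rot: [[0.45, -0.893, -0.0], [-0.893, -0.45, -0.0], [0.0, 0.0, -1.0]]
wrist_force: [-2.0, -0.6, 3.4]
gripper_width: 0.496
```

```bash
python3 - <<'E'
from h import *
s=st(); c=load(); p=pk(3); print(p)
plan((c['p'][0],c['p'][1],.08,c['psi'])); plan((p[0],p[1]-.001,0.08,-96.14))
E
```

```text
t 24.15 tcp [0.4397 0.1515 0.0109] psi -63.25 F [-2.  -0.6  3.4] w 43.1mm | cmd [0.4388 0.1501 0.0106] -63.0 j [ 39.  23. -36.   0. -31. -12.]
[ 0.6363 -0.2255  0.02  ]
row [0.0, 0.0, -2.77] [0, 0, -0.0] rows>=1.4
row [17.01, -0.2, -0.0] [0, 0, 6.63] rows>=8.5
```

Request:
play_rows --pt "0 0 -0.5 0 0 0 30" --pt "0 0 -1.2 0 0 0 30" --pt "0 0 -2.0 0 0 0 30" --pt "0 0 -2.8 0 0 0 30" --pt "0 0 -2.8 0 0 0 30"

```text
time_s: 24.65
tcp_pos: [0.4414, 0.1527, 0.0827]
ee_rot: [[0.45, -0.893, 0.005], [-0.893, -0.45, 0.003], [-0.001, -0.006, -1.0]]
wrist_force: [0.0, 0.4, -1.4]
gripper_width: 0.491
```

Request:
play_rows --pt "0.8 0 0 0 0 0.3 30" --pt "2.4 0 0 0 0 0.9 30" --pt "4.2 -0.05 0 0 0 1.6 30" --pt "6.0 -0.1 0 0 0 2.3 30" --pt "7.8 -0.1 0 0 0 3.0 30" --pt "9.6 -0.1 0 0 0 3.7 30" --pt "11.4 -0.15 0 0 0 4.4 30" --pt "13.2 -0.15 0 0 0 5.1 30" --pt "15.0 -0.2 0 0 0 5.8 30" --pt "16.3 -0.2 0 0 0 6.4 30" --pt "17.01 -0.2 0 0 0 6.63 30" --pt "17.01 -0.2 0 0 0 6.63 30"

```text
time_s: 25.85
tcp_pos: [0.6355, -0.2282, 0.078]
ee_rot: [[-0.115, -0.993, -0.002], [-0.993, 0.115, 0.0], [-0.0, 0.002, -1.0]]
wrist_force: [0.1, 0.5, -0.7]
gripper_width: 0.497
```

Request:
play_rows --pt "0 0 0.5 0 0 0 30" --pt "0 0 1.0 0 0 0 30" --pt "0 0 1.0 0 0 0 30"

```text
time_s: 26.15
tcp_pos: [0.6331, -0.2244, 0.0521]
ee_rot: [[-0.111, -0.994, -0.006], [-0.994, 0.111, 0.002], [-0.001, 0.007, -1.0]]
wrist_force: [-0.6, 0.1, -1.2]
gripper_width: 0.494
```

```bash
python3 - <<'E'
from h import *
c=load(); c['p'][2]-=.025; json.dump(c,open('cmd.json','w'))
s=st(); c=wrist('w14.png'); held(c,s); p=pk(3)
overlay(c,np.load('jp.npy'),'ov14.png',(90,80,450,290),2)
mplan(p[0],p[1],.031,-96.14)
E
```

```text
t 26.15 tcp [ 0.6331 -0.2244  0.0521] psi -96.37 F [-0.6  0.1 -1.2] w 43.0mm | cmd [ 0.6363 -0.2265  0.0549] -96.15 j [ -6.  35.  -4.  -0. -52.  -1.]Traceback (most recent call last):
  File "<stdin>", line 3, in <module>
  File "h.py", line 117, in held
    out=np.array(out); k=np.polyfit(out[:,1],out[:,0],1); print('far edge tool x %.1f mm (30 ideal) slope %.3f n %d'%(np.median(out[:,0]),k[0],len(out)))
                                    ~~~^^^^^
IndexError: too many indices for array: array is 1-dimensional, but 2 were indexed
```

```bash
python3 - <<'E'
from h import *
s=st(); c=wrist('w15.png'); p=pk(3)
overlay(c,np.load('jp.npy'),'ov14.png',(90,80,450,290),2)
try: held(c,s)
except Exception as e: print(e)
mplan(p[0],p[1],.031,-96.14)
E
```

```text
t 26.2 tcp [ 0.6341 -0.2248  0.0534] psi -96.34 F [-0.2 -0.8 -0.8] w 43.0mm | cmd [ 0.6363 -0.2265  0.0549] -96.15 j [ -6.  35.  -3.  -0. -52.  -1.]
too many indices for array: array is 1-dimensional, but 2 were indexed
meas off mm [-1.2  0.4 23.7] psi off -0.19
row [0.01, -0.05, 0.95] [0, 0, np.float64(-0.04)] rows>=0.5
```

View pics/ov14.png

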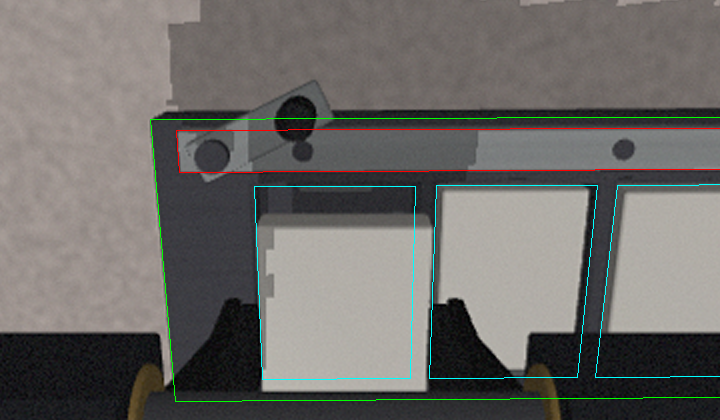

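```bash
sed -i "s/(col\[i:\]>185)/(col[i:]>0.88*np.median(g[210:240,250:280]))/" h.py; python3 - <<'E'
from h import *
s=st(); c=wrist('w15.png'); p=pk(3); held(c,s)
mplan(p[0],p[1],.031,-96.14)
E
```

```text
t 26.25 tcp [ 0.6351 -0.2251  0.0547] psi -96.33 F [ 0.1 -0.3 -0.8] w 42.9mm | cmd [ 0.6376 -0.2269  0.0311] -95.95 j [ -6.  35.  -3.   0. -52.  -1.]
far edge tool x 32.5 mm (30 ideal) slope -0.001 n 19
meas off mm [-0.7  0.1 24.5] psi off -0.19
row [0.0, -0.03, 0.98] [0, 0, np.float64(-0.04)] rows>=0.5
```

```bash
python3 - <<'E'
from h import *
json.dump(dict(p=[.6363,-.2265,.0549],psi=-96.15),open('cmd.json','w'))
s=st(); c=wrist('w15.png'); p=pk(3); held(c,s)
g=cv2.cvtColor(c['pixels'],cv2.COLOR_RGB2GRAY)
print(g[170:215,262])
n=J2W(np.load('jp.npy'),[.081,.002,.02])[0]
mplan(n[0],n[1],.031,-96.14)
c=loadc('w11.png','Twc5.npy'); g=cv2.cvtColor(c['pixels'],cv2.COLOR_RGB2GRAY); print(g[180:215,262])
E
```

```text
t 26.3 tcp [ 0.6357 -0.2253  0.0555] psi -96.33 F [ 0.8  0.2 -0.3] w 42.7mm | cmd [ 0.6363 -0.2265  0.0549] -96.15 j [ -6.  35.  -3.   0. -52.  -1.]
far edge tool x 32.5 mm (30 ideal) slope -0.001 n 19
[ 45  31  44  67  67  57  44  43  47  44  39  46  45  48  59  62  63  83
  92  91  93  90  96 118 148 173 174 171 173 175 173 172 171 170 172 176
 172 172 172 174 173 174 170 170 172]
meas off mm [-0.6 -2.  24.9] psi off -0.21
row [-0.08, -0.01, 1.0] [0, 0, np.float64(-0.04)] rows>=0.5
[ 67  69  71  65  72  67  67  68  73  82 105 107 109 106 111 116 152 181
 204 198 202 202 199 199 202 199 199 202 199 203 198 201 201 198 200]
```

Request:
play_rows --pt "-0.04 0 0.3 0 0 -0.04 30" --pt "-0.08 -0.01 0.7 0 0 -0.04 30" --pt "-0.08 -0.01 1.0 0 0 -0.04 30" --pt "-0.08 -0.01 1.0 0 0 -0.04 30" --pt "-0.08 -0.01 1.0 0 0 -0.04 30"

```text
time_s: 26.9
tcp_pos: [0.6359, -0.2242, 0.03]
ee_rot: [[-0.108, -0.994, -0.001], [-0.994, 0.108, -0.0], [0.0, 0.001, -1.0]]
wrist_force: [-0.3, -0.1, -0.8]
gripper_width: 0.492
```

```bash
python3 - <<'E'
from h import *
s=st(); c=wrist('w16.png'); held(c,s)
overlay(c,np.load('jp.npy'),'ov16.png',(90,80,450,290),2)
n=J2W(np.load('jp.npy'),[.081,.002,.02])[0]
mplan(n[0],n[1],.0225,-96.14)
E
```

```text
t 26.9 tcp [ 0.6359 -0.2242  0.03  ] psi -96.20 F [-0.3 -0.1 -0.8] w 42.8mm | cmd [ 0.6368 -0.2245  0.0299] -95.95 j [ -6.  37.  -4.   0. -49.  -1.]
far edge tool x 32.5 mm (30 ideal) slope -0.001 n 19
meas off mm [-0.3 -0.7  8. ] psi off -0.06
row [-0.03, -0.01, 0.32] [0, 0, np.float64(-0.01)] rows>=0.2
```

View pics/ov16.png

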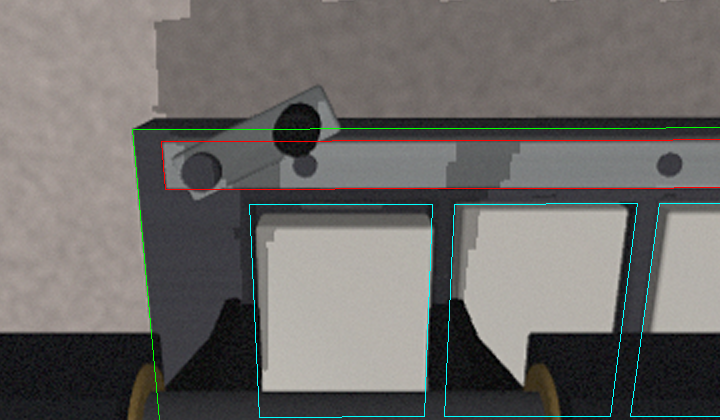

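Request:
play_rows --pt "-0.02 -0.01 0.08 0 0 0 30" --pt "-0.02 -0.01 0.16 0 0 0 30" --pt "-0.02 -0.01 0.24 0 0 0 30" --pt "-0.02 -0.01 0.32 0 0 0 30" --pt "-0.02 -0.01 0.32 0 0 0 30"

```text
time_s: 27.45
tcp_pos: [0.6365, -0.2239, 0.0227]
ee_rot: [[-0.108, -0.994, 0.0], [-0.994, 0.108, -0.0], [0.0, -0.0, -1.0]]
wrist_force: [0.3, -0.7, 0.7]
gripper_width: 0.489
```

Request:
play_rows --pt "0 0 0 0 0 0 62" --pt "0 0 0 0 0 0 62" --pt "0 0 0 0 0 0 62" --pt "0 0 -0.4 0 0 0 62" --pt "0.06 0 -0.9 0 0 0 0" --pt "0.06 0 -0.9 0 0 0 0" --pt "0.06 0 -0.9 0 0 0 0" --pt "0.06 0 -0.9 0 0 0 0" --pt "0.06 0 -0.9 0 0 0 0" --pt "0.06 0 -0.9 0 0 0 0"

```text
time_s: 28.45
tcp_pos: [0.636, -0.225, 0.0446]
ee_rot: [[-0.108, -0.994, -0.001], [-0.994, 0.108, 0.0], [-0.0, 0.001, -1.0]]
wrist_force: [0.0, -0.3, 0.4]
gripper_width: 0.253
```

Request:
play_rows --pt "0 0 0.1 0 0 0 0" --pt "0 0 0.3 0 0 0 0" --pt "0 0 0.5 0 0 0 0" --pt "0 0 0.65 0 0 0 0" --pt "0 0 0.8 0 0 0 0" --pt "0 0 0.9 0 0 0 0" --pt "0 0 1.0 0 0 0 0" --pt "0 0 1.08 0 0 0 0" --pt "0 0 1.13 0 0 0 0" --pt "0 0 1.16 0 0 0 0" --pt "0 0 1.16 0 0 0 0"

```text
time_s: 29.55
tcp_pos: [0.6369, -0.2252, 0.0204]
ee_rot: [[-0.107, -0.994, 0.002], [-0.994, 0.107, -0.001], [0.001, -0.002, -1.0]]
wrist_force: [-5.4, 3.5, 19.2]
gripper_width: 0.009
```

```bash
python3 - <<'E'
from h import *
c=load(); c['p'][2]=.0154; json.dump(c,open('cmd.json','w'))
plan((c['p'][0]-.04,c['p'][1],.16,c['psi'])); plan((0.53,0.04,0.25,-48)); plan((0.47,0.28,0.25,0))
E
```

```text
row [0.16, 1.59, -5.78] [0, 0, -0.0] rows>=3.0
row [-10.22, 3.76, -3.6] [0, 0, -9.58] rows>=5.7
row [-8.73, -4.64, -0.0] [0, 0, -9.6] rows>=5.6
```

Request:
play_rows --pt "0 0 -0.5 0 0 0 0" --pt "0 0.3 -1.5 0 0 0 30" --pt "0.1 0.8 -3.0 0 0 0 30" --pt "0.16 1.59 -4.5 0 0 0 30" --pt "0.16 1.59 -5.78 0 0 0 30" --pt "0.16 1.59 -5.78 0 0 0 30" --pt "0.16 1.59 -5.78 0 0 0 30"

```text
time_s: 30.25
tcp_pos: [0.5965, -0.2246, 0.1611]
ee_rot: [[-0.109, -0.994, 0.002], [-0.994, 0.109, 0.0], [-0.001, -0.002, -1.0]]
wrist_force: [0.7, 0.2, -1.1]
gripper_width: 0.336
```

```bash
python3 - <<'E'
from h import *
s=st(); c=wrist('w17.png'); overlay(c,np.load('jp.npy'),'ov17.png',(80,20,480,250),2)
E
```

```text
t 30.25 tcp [ 0.5965 -0.2246  0.1611] psi -96.23 F [ 0.7  0.2 -1.1] w 29.2mm | cmd [0.4701 0.2799 0.2499] -0.0 j [ -6.  26.  -3.  -0. -61.  -0.]
```

View pics/ov17.png

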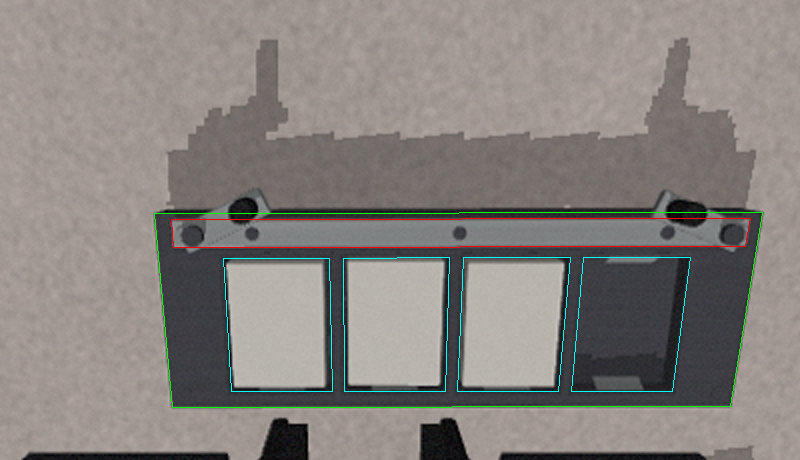

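Request:
play_rows --pt "-1.5 0.5 -0.6 0 0 -1.5 87" --pt "-3.2 1.1 -1.2 0 0 -3.1 87" --pt "-4.9 1.8 -1.8 0 0 -4.7 87" --pt "-6.6 2.4 -2.4 0 0 -6.3 87" --pt "-8.4 3.1 -3.0 0 0 -7.9 87" --pt "-10.22 3.76 -3.6 0 0 -9.58 87" --pt "-10.22 3.76 -3.6 0 0 -9.58 87"

```text
time_s: 31.0
tcp_pos: [0.5303, 0.0439, 0.2512]
ee_rot: [[0.672, -0.741, 0.002], [-0.741, -0.672, 0.001], [0.0, -0.002, -1.0]]
wrist_force: [1.0, -0.6, 0.1]
gripper_width: 0.897
```

Request:
play_rows --pt "-1.4 -0.7 0 0 0 -1.5 87" --pt "-2.8 -1.5 0 0 0 -3.1 87" --pt "-4.2 -2.2 0 0 0 -4.7 87" --pt "-5.7 -3.0 0 0 0 -6.3 87" --pt "-7.2 -3.8 0 0 0 -7.9 87" --pt "-8.73 -4.64 0 0 0 -9.6 87" --pt "-8.73 -4.64 0 0 0 -9.6 87" --pt "-8.73 -4.64 0 0 0 -9.6 87"

```text
time_s: 31.8
tcp_pos: [0.4713, 0.2797, 0.2484]
ee_rot: [[1.0, -0.005, -0.003], [-0.005, -1.0, -0.003], [-0.003, 0.003, -1.0]]
wrist_force: [-0.6, -0.3, -0.1]
gripper_width: 1.001
```

```bash
python3 - <<'E'
from h import *
s=st(); c=wrist('w18.png'); np.save('Twc18.npy',c['Twc'])
for d in r.cut_out('wrist','straightedge'):
    m=d['region'].astype(np.uint8); print(d['score'],m.sum())
    k=cv2.findContours(m,cv2.RETR_EXTERNAL,cv2.CHAIN_APPROX_NONE)[0]; k=max(k,key=cv2.contourArea)[:,0]
    w=onz(c,k,.005)[:,:2]*1000; print(cv2.minAreaRect(w.astype(np.float32)))
E
```

```text
t 31.8 tcp [0.4713 0.2797 0.2484] psi -0.30 F [-0.6 -0.3 -0.1] w 87.1mm | cmd [0.4701 0.2799 0.2499] -0.0 j [ 48.  14.  -8.  -0. -69.  42.]
```

View pics/w18.png

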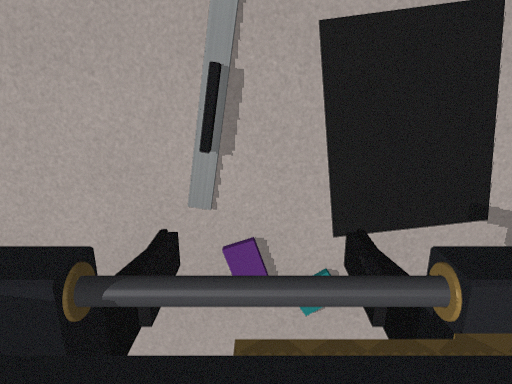

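```bash
python3 - <<'E'
from h import *
c=loadc('w18.png','Twc18.npy'); g=c['pixels'].max(2)
m=(g<50).astype(np.uint8); m[:, :180]=0; m[:,250:]=0; m[220:]=0
k=max(cv2.findContours(m,cv2.RETR_EXTERNAL,cv2.CHAIN_APPROX_NONE)[0],key=cv2.contourArea)[:,0]
w=onz(c,k,.021)[:,:2]*1000; print('rib',cv2.minAreaRect(w.astype(np.float32)))
e=onz(c,[[189,208],[211,209]],.005); print('near end',e.mean(0))
s=onz(c,[[189,208],[210,0]],.005); print(s,np.degrees(np.arctan2(*(s[1]-s[0])[[1,0]])))
E
```

```text
rib ((530.1564331054688, 336.5707702636719), (12.593563079833984, 98.30841827392578), 80.2099380493164)
near end [0.4062 0.3576 0.005 ]
[[0.407  0.3715 0.005 ]
 [0.6416 0.333  0.005 ]] -9.304478488677379
```

```bash
python3 - <<'E'
from h import *
plan((0.530,0.3365,0.10,-9.6))
E
```

```text
row [2.4, -2.26, 6.0] [0, 0, 1.92] rows>=3.4
```

Request:
play_rows --pt "0.6 -0.5 1.2 0 0 0.4 40" --pt "1.2 -1.0 2.6 0 0 0.9 40" --pt "1.8 -1.6 4.0 0 0 1.4 40" --pt "2.4 -2.2 5.4 0 0 1.9 40" --pt "2.4 -2.26 6.0 0 0 1.92 40" --pt "2.4 -2.26 6.0 0 0 1.92 40" --pt "2.4 -2.26 6.0 0 0 1.92 40"

```text
time_s: 32.65
tcp_pos: [0.5329, 0.3348, 0.1009]
ee_rot: [[0.985, -0.173, 0.0], [-0.173, -0.985, -0.0], [0.0, 0.0, -1.0]]
wrist_force: [-0.1, -0.3, 1.2]
gripper_width: 0.492
```

```bash
python3 - <<'E'
from h import *
s=st(); c=wrist('w19.png'); np.save('Twc19.npy',c['Twc'])
E
```

```text
t 32.65 tcp [0.5329 0.3348 0.1009] psi -9.98 F [-0.1 -0.3  1.2] w 42.8mm | cmd [0.5301 0.3364 0.0999] -9.6 j [ 47.  28.  -8.   0. -54.  33.]
```

View pics/w19.png

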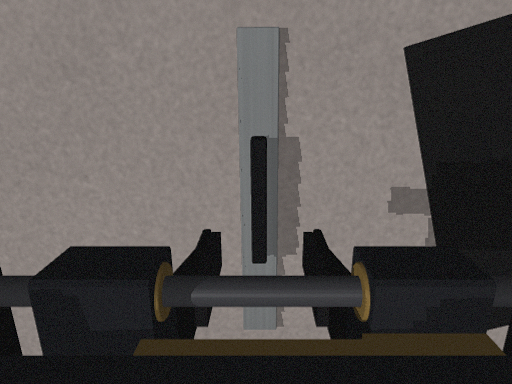

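```bash
python3 - <<'E'
from h import *
s=r.sense(); c=loadc('w19.png','Twc19.npy')
w=onz(c,[[259,136],[259,263.5],[251,200],[267,200]],.021); print(w, w[:2].mean(0), np.degrees(np.arctan2(*(w[0]-w[1])[[1,0]])))
e=onz(c,[[257.5,27],[260,328]],.005); print(e.mean(0),np.degrees(np.arctan2(*(e[0]-e[1])[[1,0]])))
m=e.mean(0)
mplan(m[0],m[1],.010,-9.9)
E
```

```text
[[0.5803 0.3283 0.021 ]
 [0.4809 0.3461 0.021 ]
 [0.5343 0.3426 0.021 ]
 [0.5322 0.3308 0.021 ]] [0.5306 0.3372 0.021 ] -10.16813126908735
[0.5303 0.3374 0.005 ] -9.718717215726839
meas off mm [ 2.8 -1.8 92.5] psi off -0.05
row [-0.12, -0.05, 3.7] [0, 0, np.float64(-0.01)] rows>=1.9
```

Request:
play_rows --pt "-0.05 -0.02 0.8 0 0 0 40" --pt "-0.05 -0.02 1.8 0 0 0 40" --pt "-0.05 -0.02 2.8 0 0 0 40" --pt "-0.05 -0.02 3.4 0 0 0 40" --pt "-0.05 -0.02 3.58 0 0 0 40" --pt "-0.05 -0.02 3.58 0 0 0 40" --pt "-0.05 -0.02 3.58 0 0 0 40"

```text
time_s: 33.45
tcp_pos: [0.532, 0.3372, 0.0129]
ee_rot: [[0.985, -0.172, 0.002], [-0.172, -0.985, 0.002], [0.002, -0.003, -1.0]]
wrist_force: [0.9, -0.2, 0.8]
gripper_width: 0.459
```

Request:
play_rows --pt "0 0 0.06 0 0 0 40" --pt "0 0 0.06 0 0 0 40" --pt "0 0 0.06 0 0 0 0" --pt "0 0 0.06 0 0 0 0" --pt "0 0 0.06 0 0 0 0" --pt "0 0 0.06 0 0 0 0" --pt "0 0 0.06 0 0 0 0" --pt "0 0 0.06 0 0 0 0"

```text
time_s: 34.25
tcp_pos: [0.5313, 0.3367, 0.0096]
ee_rot: [[0.985, -0.172, 0.0], [-0.172, -0.985, 0.0], [0.0, -0.0, -1.0]]
wrist_force: [-0.0, 1.1, -1.2]
gripper_width: 0.131
```

```bash
python3 - <<'E'
from h import *
json.dump(dict(p=[.5288,.3371,.0089],psi=-9.6),open('cmd.json','w'))
s=st(); t=J2W(np.load('jp.npy'),[[0,-.023,.02],[0,-.017,.02]]); print(t)
plan((.5288,.3371,.06,-9.6)); plan((t[1][0],t[1][1]+.0,.06,-6.14))
E
```

```text
t 34.25 tcp [0.5313 0.3367 0.0096] psi -9.90 F [-0.   1.1 -1.2] w 11.4mm | cmd [0.5288 0.3371 0.0089] -9.6 j [ 47.  35. -12.   0. -43.  33.]
[[ 0.5533 -0.2397  0.02  ]
 [ 0.554  -0.2337  0.02  ]]
row [0.0, 0.0, -2.04] [0, 0, -0.0] rows>=1.0
row [4.8, 22.34, -0.0] [0, 0, -0.69] rows>=11.4
```

Request:
play_rows --pt "0 0 -0.3 0 0 0 0" --pt "0 0 -0.8 0 0 0 0" --pt "0 0 -1.5 0 0 0 0" --pt "0 0 -2.04 0 0 0 0" --pt "0 0 -2.04 0 0 0 0"

```text
time_s: 34.75
tcp_pos: [0.5324, 0.3376, 0.0635]
ee_rot: [[0.985, -0.172, 0.004], [-0.172, -0.985, 0.004], [0.003, -0.004, -1.0]]
wrist_force: [1.3, 0.7, -3.8]
gripper_width: 0.135
```

Request:
play_rows --pt "0.1 0.5 0 0 0 0 0" --pt "0.3 1.3 0 0 0 0 0" --pt "0.5 2.5 0 0 0 -0.1 0" --pt "0.8 3.7 0 0 0 -0.1 0" --pt "1.1 4.9 0 0 0 -0.1 0" --pt "1.3 6.1 0 0 0 -0.2 0" --pt "1.6 7.3 0 0 0 -0.2 0" --pt "1.8 8.5 0 0 0 -0.3 0" --pt "2.1 9.7 0 0 0 -0.3 0" --pt "2.3 10.7 0 0 0 -0.35 0" --pt "2.4 11.17 0 0 0 -0.35 0"

```text
time_s: 35.85
tcp_pos: [0.5402, 0.0473, 0.0597]
ee_rot: [[0.989, -0.145, -0.003], [-0.145, -0.989, -0.001], [-0.003, 0.002, -1.0]]
wrist_force: [-0.5, 0.7, -2.7]
gripper_width: 0.129
```

```bash
python3 - <<'E'
from h import *
p=np.array([.5288,.3371,.0600])+Rt(-9.6)@np.array([2.4,11.17,0])*.025
json.dump(dict(p=p.tolist(),psi=-9.6+.35*5),open('cmd.json','w'))
s=st(); t=J2W(np.load('jp.npy'),[[0,-.023,.02],[0,-.016,.02]])
plan((t[1][0],t[1][1],.06,-6.14))
E
```

```text
t 35.85 tcp [0.5402 0.0473 0.0597] psi -8.36 F [-0.5  0.7 -2.7] w 11.2mm | cmd [0.5414 0.0518 0.06  ] -7.85 j [ 22.  24. -23.  -0. -43.  60.]
row [2.06, 11.2, 0.0] [0, 0, -0.34] rows>=5.7
```

Request:
play_rows --pt "0.1 0.5 0 0 0 0 0" --pt "0.25 1.3 0 0 0 0 0" --pt "0.45 2.5 0 0 0 -0.1 0" --pt "0.7 3.7 0 0 0 -0.1 0" --pt "0.9 4.9 0 0 0 -0.2 0" --pt "1.1 6.1 0 0 0 -0.2 0" --pt "1.35 7.3 0 0 0 -0.3 0" --pt "1.6 8.5 0 0 0 -0.3 0" --pt "1.8 9.7 0 0 0 -0.34 0" --pt "2.0 10.7 0 0 0 -0.34 0" --pt "2.06 11.2 0 0 0 -0.34 0" --pt "2.06 11.2 0 0 0 -0.34 0"

```text
time_s: 37.05
tcp_pos: [0.5529, -0.2348, 0.06]
ee_rot: [[0.993, -0.115, -0.001], [-0.115, -0.993, 0.0], [-0.001, -0.0, -1.0]]
wrist_force: [0.3, -0.1, -3.1]
gripper_width: 0.133
```

```bash
python3 - <<'E'
from h import *
s=st(); c=wrist('w20.png'); overlay(c,np.load('jp.npy'),'ov20.png',(100,0,430,300),2)
t=J2W(np.load('jp.npy'),[[0,-.016,.02]])[0]
mplan(t[0],t[1],.036,-6.14)
E
```

```text
t 37.05 tcp [ 0.5529 -0.2348  0.06  ] psi -6.58 F [ 0.3 -0.1 -3.1] w 11.5mm | cmd [ 0.5542 -0.2327  0.06  ] -6.15 j [ -8.  29. -14.  -0. -47.  91.]
meas off mm [-1.2 -1.  24. ] psi off -0.38
row [0.05, -0.05, 0.96] [0, 0, np.float64(-0.08)] rows>=0.5
```

View pics/ov20.png

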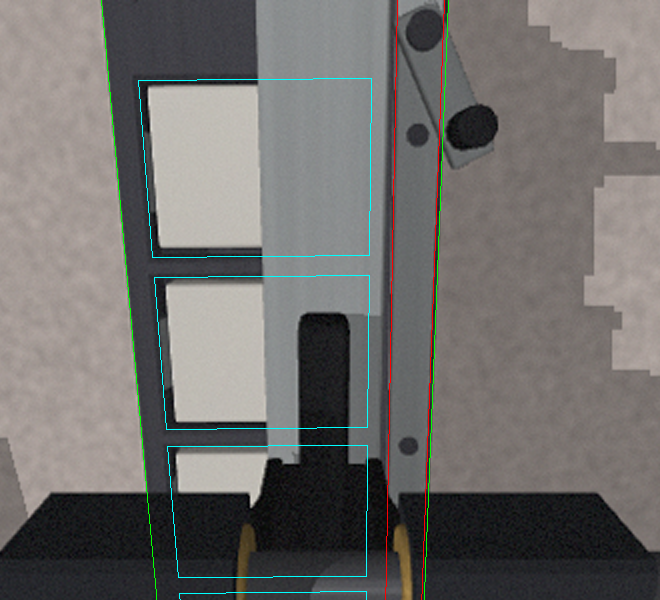

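```bash
cat >> h.py <<'E'
def yawedge(c,ztop,us,sgn=1,rows=range(10,225,5),verbose=True):
    """fit left edge of the bar (dark/bright jump) near columns us=(u_at_row0,u_at_row230)"""
    g=cv2.GaussianBlur(cv2.cvtColor(c['pixels'],cv2.COLOR_RGB2GRAY),(0,0),1).astype(float)
    P=[]
    for v in rows:
        u0=us[0]+(us[1]-us[0])*v/230; k=np.arange(int(u0)-6,int(u0)+7)
        gr=sgn*np.gradient(g[v,k]); i=gr.argmax()
        if gr[i]>2: P.append((k[i],v))
    P=np.array(P); l=cv2.fitLine(P.astype(np.float32),cv2.DIST_HUBER,0,.01,.01).ravel()
    a=l[2:]-l[:2]*(l[3]/l[1]); b=a+l[:2]*(230/l[1])
    w=onz(c,[b,a],ztop); ang=np.degrees(np.arctan2(*(w[1]-w[0])[[1,0]])); print('edge yaw %.2f'%ang,w[:, :2],len(P)); return w,ang
E
python3 - <<'E'
from h import *
s=st(); c=wrist('w20.png')
yawedge(c,s['tcp_pos'][2]-.0046,(100+257/2,100+268/2),sgn=-1)
yawedge(c,s['tcp_pos'][2]-.0046,(100+257/2,100+268/2),sgn=1)
E
```

```text
t 37.1 tcp [ 0.5528 -0.2337  0.06  ] psi -6.52 F [-0.7  0.2 -4.5] w 11.7mm | cmd [ 0.5555 -0.2315  0.036 ] -5.75 j [ -7.  29. -15.  -0. -47.  91.]
edge yaw -6.63 [[ 0.5623 -0.2195]
 [ 0.6709 -0.2321]] 30
edge yaw -6.58 [[ 0.5623 -0.2197]
 [ 0.6709 -0.2322]] 14
```

Request:
play_rows --pt "0.03 -0.03 0.3 0 0 -0.04 0" --pt "0.05 -0.05 0.6 0 0 -0.08 0" --pt "0.05 -0.05 0.9 0 0 -0.08 0" --pt "0.05 -0.05 1.0 0 0 -0.08 0" --pt "0.05 -0.05 1.0 0 0 -0.08 0" --pt "0.05 -0.05 1.0 0 0 -0.08 0"

```text
time_s: 37.75
tcp_pos: [0.555, -0.2323, 0.0355]
ee_rot: [[0.994, -0.105, 0.0], [-0.105, -0.994, -0.0], [0.0, 0.0, -1.0]]
wrist_force: [-0.5, 0.5, -2.5]
gripper_width: 0.134
```

```bash
python3 - <<'E'
from h import *
c=load();c['p'][2]=.035; json.dump(c,open('cmd.json','w'))
s=st(); c=wrist('w21.png'); overlay(c,np.load('jp.npy'),'ov21.png',(100,0,430,300),2)
t=J2W(np.load('jp.npy'),[[0,-.016,.02]])[0]
mplan(t[0],t[1],.031,-6.14)
E
```

```text
t 37.75 tcp [ 0.555  -0.2323  0.0355] psi -6.04 F [-0.5  0.5 -2.5] w 11.6mm | cmd [ 0.5555 -0.2315  0.035 ] -5.75 j [ -7.  31. -16.   0. -44.  91.]
meas off mm [1.  0.3 4.8] psi off 0.09
row [-0.04, 0.02, 0.19] [0, 0, np.float64(0.02)] rows>=0.1
```

View pics/ov21.png

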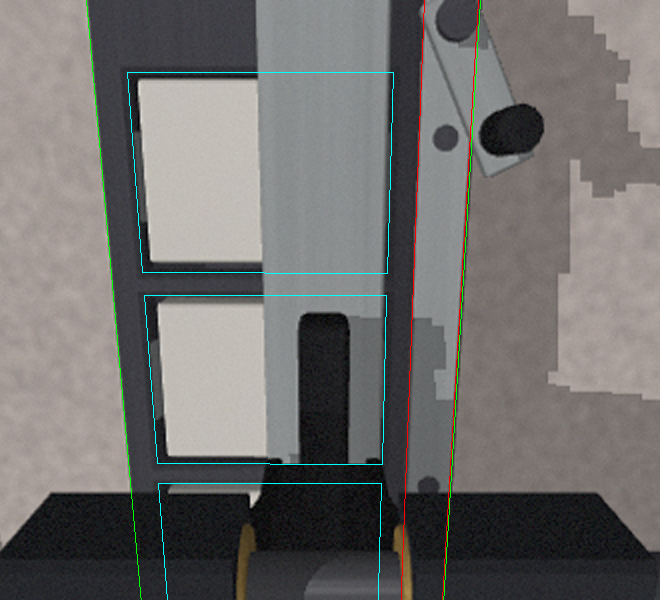

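Request:
play_rows --pt "-0.03 0.02 0.08 0 0 0.02 0" --pt "-0.03 0.02 0.15 0 0 0.02 0" --pt "-0.03 0.02 0.21 0 0 0.02 0" --pt "-0.03 0.02 0.21 0 0 0.02 0" --pt "-0.03 0.02 0.21 0 0 0.02 0"

```text
time_s: 38.3
tcp_pos: [0.554, -0.2328, 0.0303]
ee_rot: [[0.994, -0.107, -0.0], [-0.107, -0.994, -0.0], [-0.0, 0.0, -1.0]]
wrist_force: [0.8, 0.1, -2.8]
gripper_width: 0.135
```

```bash
python3 - <<'E'
from h import *
c=load();c['p'][2]=.035-.00525; json.dump(c,open('cmd.json','w'))
s=st()
t=J2W(np.load('jp.npy'),[[0,-.023,.02]])[0]
mplan(t[0],t[1],.030,-6.12)
E
```

```text
t 38.3 tcp [ 0.554  -0.2328  0.0303] psi -6.16 F [ 0.8  0.1 -2.8] w 11.8mm | cmd [ 0.5545 -0.2319  0.0298] -5.85 j [ -7.  31. -16.   0. -43.  91.]
meas off mm [0.6 6.9 0.3] psi off -0.04
row [0.0, 0.28, 0.01] [0, 0, np.float64(-0.01)] rows>=0.1
```

Still airborne by a hair (−2.8 N is the bar's weight). Slide toward the fence.

Request:
play_rows --pt "0 0.05 0.02 0 0 0 0" --pt "0 0.1 0.02 0 0 0 0" --pt "0 0.16 0.02 0 0 0 0" --pt "0 0.22 0.02 0 0 0 0" --pt "0 0.28 0.02 0 0 0 0" --pt "0 0.3 0.02 0 0 0 0" --pt "0 0.3 0.02 0 0 0 0"

```text
time_s: 39.0
tcp_pos: [0.5532, -0.24, 0.0298]
ee_rot: [[0.994, -0.107, 0.0], [-0.107, -0.994, 0.0], [0.0, -0.0, -1.0]]
wrist_force: [-0.7, 2.4, -3.0]
gripper_width: 0.132
```

```bash
python3 - <<'E'
from h import *
c=load();R=Rt(-6.1); c['p']=(np.array([.5545,-.2319,.02975])+R@np.array([0,.3,.02])*.025).tolist(); json.dump(c,open('cmd.json','w'))
s=st(); t=J2W(np.load('jp.npy'),[[0,-.023,.02]])[0]; print((np.array(s['tcp_pos'])-t)*1000)
c=wrist('w22.png'); overlay(c,np.load('jp.npy'),'ov22.png',(100,0,430,300),2)
E
```

```text
t 39.0 tcp [ 0.5532 -0.24    0.0298] psi -6.16 F [-0.7  2.4 -3. ] w 11.5mm | cmd [ 0.5537 -0.2394  0.0292] -5.8 j [ -8.  31. -16.  -0. -43.  92.]
[-0.1344 -0.3076  9.8324]
```

View pics/ov22.png

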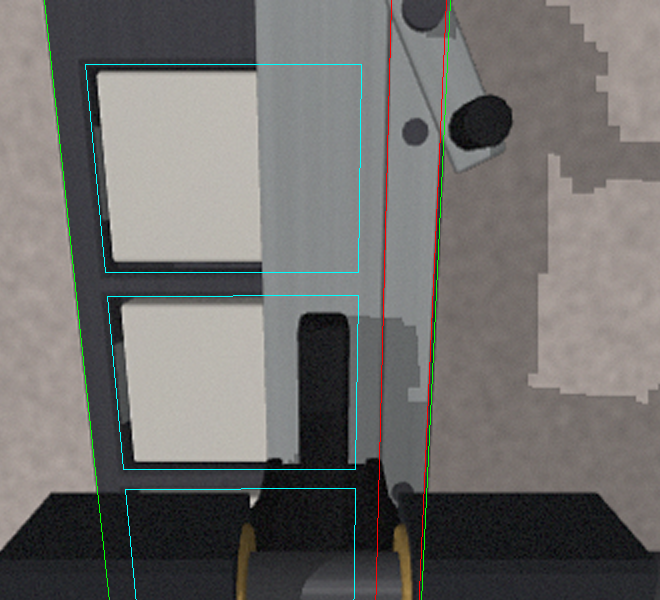

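Request:
play_rows --pt "0 0.02 0.02 0 0 0 0" --pt "0 0.02 0.04 0 0 0 0" --pt "0 0.02 0.05 0 0 0 0" --pt "0 0.02 0.05 0 0 0 0"

```text
time_s: 39.45
tcp_pos: [0.5533, -0.24, 0.0296]
ee_rot: [[0.994, -0.107, 0.0], [-0.107, -0.994, 0.0], [0.0, -0.0, -1.0]]
wrist_force: [-1.9, 5.6, 1.7]
gripper_width: 0.136
```

Request:
play_rows --pt "0 0.01 0.03 0 0 0 24" --pt "0 0.01 0.03 0 0 0 24" --pt "0 0.01 0.03 0 0 0 24" --pt "0 0.01 -0.3 0 0 0 24" --pt "0 0.01 -1.0 0 0 0 24" --pt "0 0.01 -2.5 0 0 0 24" --pt "0 0.01 -4.0 0 0 0 24" --pt "0 0.01 -4.0 0 0 0 24" --pt "0 0.01 -4.0 0 0 0 24"

```text
time_s: 40.35
tcp_pos: [0.5536, -0.2412, 0.1302]
ee_rot: [[0.994, -0.108, 0.003], [-0.108, -0.994, -0.0], [0.003, 0.0, -1.0]]
wrist_force: [-0.0, -0.4, 0.0]
gripper_width: 0.275
```

```bash
python3 - <<'E'
from h import *
c=load(); c['p']=(np.array(c['p'])+Rt(-6.1)@np.array([0,.03,-3.95])*.025).tolist(); json.dump(c,open('cmd.json','w'))
s=st(); c=wrist('w23.png'); np.save('Twc23.npy',c['Twc']); overlay(c,np.load('jp.npy'),'ov23.png',(130,0,400,270),2)
E
```

```text
t 40.35 tcp [ 0.5536 -0.2412  0.1302] psi -6.18 F [-0.  -0.4  0. ] w 23.9mm | cmd [ 0.5536 -0.2401  0.128 ] -5.8 j [ -8.  24. -10.  -0. -55.  92.]
```

View pics/ov23.png

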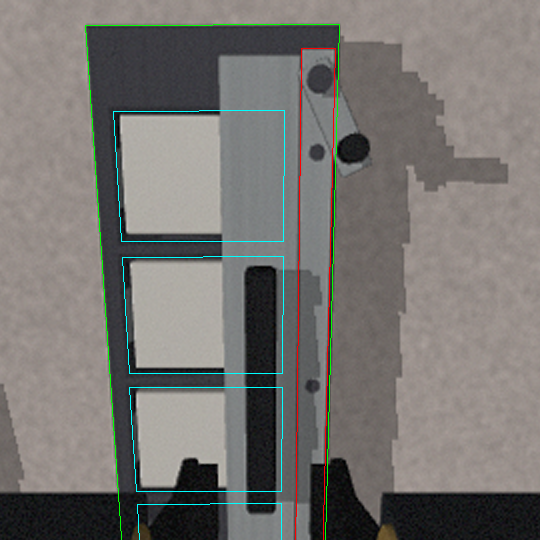

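```bash
python3 - <<'E'
from h import *
c=loadc('w23.png','Twc23.npy'); jp=np.load('jp.npy')
def W2J(w): 
    a=jp[2]; d=w[:,:2]-jp[:2]; return np.c_[d@[np.cos(a),np.sin(a)],d@[-np.sin(a),np.cos(a)]]
print(W2J(onz(c,[[240,27.5],[279,27.5]],.025))*1000)
w,a=yawedge(c,.025,(239,243),sgn=1,rows=range(35,225,4)); print(W2J(w)*1000)
# posts
for t in ['button_a_post','button_b_post']:
    for d in r.spot_in('wrist',t): print(t,d, W2J(np.array([d['centre']])))
im=c['pixels']; m=(im.max(2)<45).astype(np.uint8); m[:60]=0;m[90:]=0;m[:,:290]=0;m[:,330:]=0
mm=cv2.moments(m); u=(mm['m10']/mm['m00'],mm['m01']/mm['m00']); print(u,mm['m00'],W2J(onz(c,[u],.045))*1000)
E
```

```text
[[122.9934  -9.046 ]
 [122.9448 -37.1235]]
edge yaw -6.04 [[ 0.5207 -0.2214]
 [ 0.6948 -0.2399]] 13
[[-34.3568  -8.3578]
 [140.6753  -8.0671]]
button_a_post {'centre': [0.4455, -0.2447, 0.0326], 'score': 0.7} [[-0.1067 -0.0395]]
button_b_post {'centre': [0.6559, -0.277, 0.0337], 'score': 0.87} [[ 0.106  -0.0491]]
(305.88829787234044, 74.28191489361703) 188.0 [[ 90.1856 -55.1549]]
```

```bash
python3 - <<'E'
from h import *
jp=np.load('jp.npy')
def W2J(w): 
    a=jp[2]; d=w[:,:2]-jp[:2]; return np.c_[d@[np.cos(a),np.sin(a)],d@[-np.sin(a),np.cos(a)]]
c=r.capture('wrist'); T=np.eye(4);T[:3,:3]=Rt(-96.23);T[:3,3]=[.5965,-.2246,.1611]; c['Twc']=T@c['T_tool_cam']
im=cv2.imread('pics/w17.png')
for x0,x1 in ((185,220),(400,445)):
    m=(im.max(2)<45).astype(np.uint8); m[:110]=0;m[140:]=0;m[:,:x0]=0;m[:,x1:]=0
    mm=cv2.moments(m); u=(mm['m10']/mm['m00'],mm['m01']/mm['m00']); q=W2J(onz(c,[u],.043))[0]*1000
    piv=114 if q[0]>0 else -114; v=q-[piv,-44]
    print(u,mm['m00'],q,'r',np.hypot(*v),'theta',np.arctan2(abs(v[0]),v[1]))
for th in (2.0,):
  for nm,sx in (('b',-1),('a',1)):
    for z in (.075,.037):
        w=J2W(jp,[[sx*(-.114+0)+sx*.026*np.sin(th) if nm=='a' else .114-.026*np.sin(th),-.044+.026*np.cos(th),z]]) 
        print(nm,z,w)
E
```

```text
(201.97222222222223, 124.73611111111111) 144.0 [ 89.8387 -55.4809] r 26.750292833494186 theta 2.014389607831259
(424.0378151260504, 126.23949579831933) 238.0 [-91.228  -53.8064] r 24.793759609740555 theta 1.9774272840716725
b 0.075 [[ 0.6398 -0.281   0.075 ]]
b 0.037 [[ 0.6398 -0.281   0.037 ]]
a 0.075 [[ 0.4601 -0.2616  0.075 ]]
a 0.037 [[ 0.4601 -0.2616  0.037 ]]
```

```bash
python3 - <<'E'
from h import *
st(); mplan(.6398,-.281,.075,-6.14)
E
```

```text
t 40.6 tcp [ 0.5524 -0.2409  0.1273] psi -6.17 F [-0.4  0.3  0.5] w 24.0mm | cmd [ 0.5536 -0.2401  0.128 ] -5.8 j [ -8.  25. -10.  -0. -55.  92.]
meas off mm [-87.4  40.1  52.3] psi off -0.03
row [3.64, 1.24, 2.09] [0, 0, np.float64(-0.01)] rows>=2.2
```

Request:
play_rows --pt "0.8 0.3 0.2 0 0 0 30" --pt "1.8 0.6 0.5 0 0 0 30" --pt "2.8 0.9 1.0 0 0 0 30" --pt "3.64 1.24 1.6 0 0 0 30" --pt "3.64 1.24 2.09 0 0 0 30" --pt "3.64 1.24 2.09 0 0 0 30" --pt "3.64 1.24 2.09 0 0 0 30"

```text
time_s: 41.3
tcp_pos: [0.6394, -0.2813, 0.0756]
ee_rot: [[0.994, -0.107, -0.002], [-0.107, -0.994, 0.0], [-0.002, 0.0, -1.0]]
wrist_force: [0.2, 0.1, 0.3]
gripper_width: 0.345
```

```bash
python3 - <<'E'
from h import *
s=st(); c=wrist('w24.png'); np.save('Twc24.npy',c['Twc'])
mplan(.6398,-.281,.0365,-6.14)
E
```

```text
t 41.3 tcp [ 0.6394 -0.2813  0.0756] psi -6.14 F [0.2 0.1 0.3] w 30.0mm | cmd [ 0.641  -0.2801  0.0758] -5.75 j [-11.  36.   2.   0. -56.  94.]
meas off mm [ 0.1 -0.4 40.2] psi off 0.00
row [-0.01, -0.02, 1.61] [0, 0, np.float64(0.0)] rows>=0.8
```

View pics/w24.png

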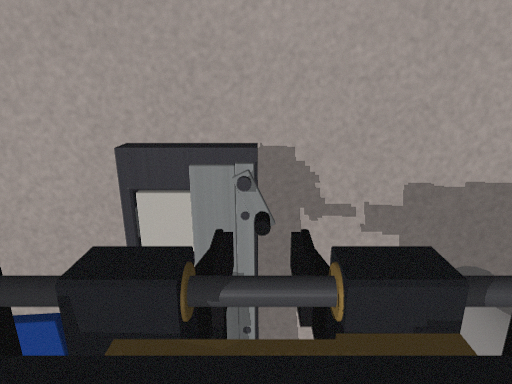

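```bash
python3 - <<'E'
from h import *
c=loadc('w2.png','Twc2.npy')
print('base edge',onz(c,[[431,152],[445,127],[445,180]],0.0)[:,:2])
print('cyl near top edge z~.12',onz(c,[[480,125],[500,197]],0.12)[:,:2])
c=loadc('w24.png','Twc24.npy')
print(onz(c,[[262,223]],.0505))
print(proj(c,[[.545,-.425,0.12],[.545,-.425,0],[.545,-.425,.19]]))
c=cap('top'); c2=cap('scene')
for n in('top','scene'):
  for d in r.spot_in(n,'wash_bottle')[:1]: print(n,d)
for cc,f in((c,'top2'),(c2,'scene2')): cv2.imwrite('pics/%s.png'%f,cv2.cvtColor(cc['pixels'],cv2.COLOR_RGB2BGR))
E
```

```text
base edge [[ 0.536  -0.406 ]
 [ 0.5662 -0.4185]
 [ 0.5006 -0.4286]]
cyl near top edge z~.12 [[ 0.5804 -0.3841]
 [ 0.5164 -0.4139]]
[[ 0.6428 -0.2819  0.0505]]
[[588.2567 441.3114]
 [451.5473 293.6995]
 [824.8537 696.7768]]
top {'centre': [0.5315, -0.4187, 0.1114], 'score': 0.94}
scene {'centre': [0.5653, -0.4235, 0.0446], 'score': 0.97}
```

View pics/scene2.png

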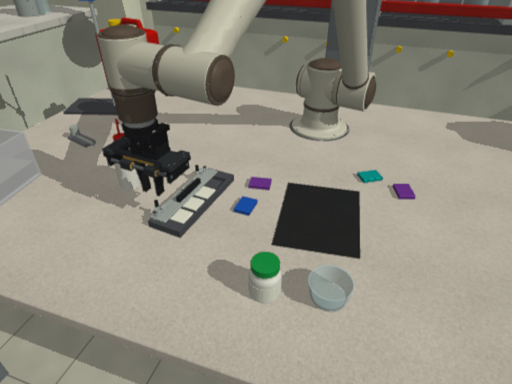

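Request:
play_rows --pt "0.08 0 0.5 0 0 0 30" --pt "0.08 0 1.0 0 0 0 30" --pt "0.08 0 1.4 0 0 0 30" --pt "0.08 0 1.54 0 0 0 30" --pt "0.08 0 1.54 0 0 0 0" --pt "0.08 0 1.54 0 0 0 0" --pt "0.08 0 1.54 0 0 0 0" --pt "0.08 0 1.54 0 0 0 0" --pt "0.08 0 1.54 0 0 0 0"

```text
time_s: 42.55
tcp_pos: [0.6427, -0.2819, 0.0384]
ee_rot: [[0.994, -0.107, 0.001], [-0.107, -0.994, -0.0], [0.001, 0.0, -1.0]]
wrist_force: [0.8, 0.2, 0.7]
gripper_width: 0.1
```

Request:
play_rows --pt "-0.07 -0.21 0 0 0 0 0" --pt "-0.1 -0.41 0 0 0 0 0" --pt "-0.08 -0.62 0 0 0 0 0" --pt "-0.03 -0.82 0 0 0 0 0" --pt "0.07 -1.0 0 0 0 0 0" --pt "0.2 -1.17 0 0 0 0 0" --pt "0.35 -1.3 0 0 0 0 0" --pt "0.54 -1.4 0 0 0 0 0" --pt "0.73 -1.46 0 0 0 0 0" --pt "0.94 -1.48 0 0 0 0 0" --pt "1.02 -1.48 0 0 0 0 0" --pt "1.02 -1.48 0 0 0 0 0"

```text
time_s: 43.75
tcp_pos: [0.6693, -0.2473, 0.0379]
ee_rot: [[0.994, -0.108, -0.005], [-0.108, -0.994, 0.001], [-0.005, -0.0, -1.0]]
wrist_force: [-5.6, 1.9, 3.7]
gripper_width: 0.093
```

Request:
play_rows --pt "0.06 0 0 0 0 0 0" --pt "0.06 0 0 0 0 0 0" --pt "0.0 0 0 0 0 0 30" --pt "0.0 0 0 0 0 0 30" --pt "0.0 0 0 0 0 0 30" --pt "0 0 -0.5 0 0 0 30" --pt "0 0 -1.5 0 0 0 30" --pt "0 0 -3.0 0 0 0 30" --pt "0 0 -4.0 0 0 0 30" --pt "0 0 -4.0 0 0 0 30"

```text
time_s: 44.75
tcp_pos: [0.6749, -0.2487, 0.1447]
ee_rot: [[0.994, -0.106, 0.012], [-0.106, -0.994, -0.003], [0.012, 0.002, -1.0]]
wrist_force: [-0.9, -1.1, 0.5]
gripper_width: 0.343
```

```bash
python3 - <<'E'
from h import *
s=st(); c=wrist('w25.png'); np.save('Twc25.npy',c['Twc']); overlay(c,np.load('jp.npy'),'ov25.png',(100,20,400,290),2)
json.dump(dict(p=s['tcp_pos'].tolist() if hasattr(s['tcp_pos'],'tolist') else list(s['tcp_pos']),psi=-6.14),open('cmd.json','w'))
plan((.4601,-.2616,.12,-6.14)); 
E
```

```text
t 44.75 tcp [ 0.6749 -0.2487  0.1447] psi -6.11 F [-0.9 -1.1  0.5] w 29.9mm | cmd [ 0.6408 -0.2796  0.0355] -5.75 j [ -7.  34.   9.   0. -64.  91.]
row [-8.49, 1.43, 0.99] [0, 0, -0.0] rows>=4.3
```

View pics/ov25.png

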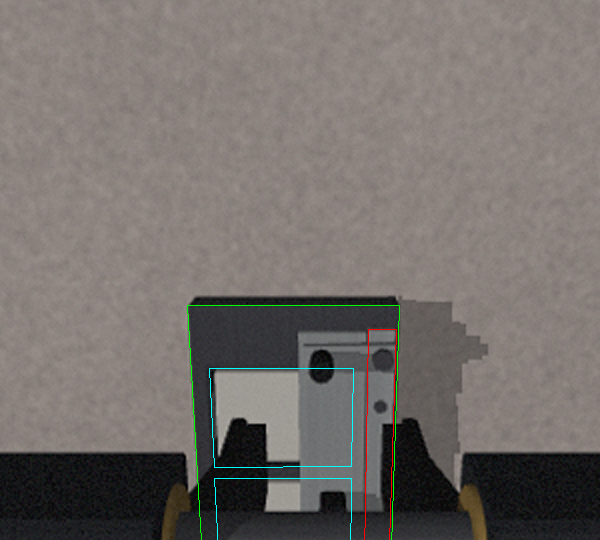

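Request:
play_rows --pt "-0.8 0.1 0 0 0 0 30" --pt "-2.0 0.3 0 0 0 0 30" --pt "-3.5 0.6 0 0 0 0 30" --pt "-5.0 0.9 0 0 0 0 30" --pt "-6.5 1.1 0.5 0 0 0 30" --pt "-7.9 1.3 0.99 0 0 0 30" --pt "-8.49 1.43 0.99 0 0 0 30" --pt "-8.49 1.43 0.99 0 0 0 30" --pt "-8.49 1.43 0.99 0 0 0 30"

```text
time_s: 45.7
tcp_pos: [0.4581, -0.2609, 0.1137]
ee_rot: [[0.994, -0.107, 0.002], [-0.107, -0.994, -0.001], [0.002, 0.001, -1.0]]
wrist_force: [0.3, 0.8, 0.2]
gripper_width: 0.346
```

```bash
python3 - <<'E'
from h import *
s=st(); c=wrist('w26.png'); np.save('Twc26.npy',c['Twc'])
mplan(.4601,-.2616,.075,-6.14)
E
```

```text
t 45.7 tcp [ 0.4581 -0.2609  0.1137] psi -6.14 F [0.3 0.8 0.2] w 30.1mm | cmd [ 0.46   -0.2615  0.1199] -6.14 j [-12.  19. -22.   0. -49.  96.]
meas off mm [-1.6  0.7 38.6] psi off 0.01
row [0.07, 0.02, 1.54] [0, 0, np.float64(0.0)] rows>=0.8
```

View pics/w26.png

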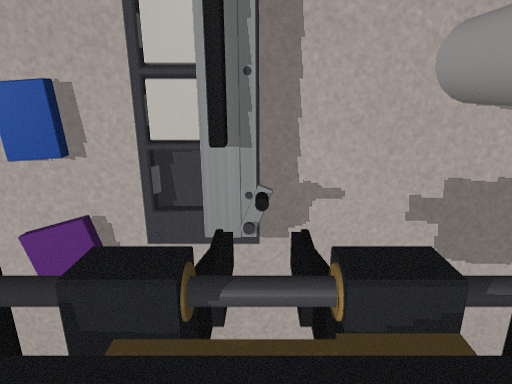

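```bash
python3 - <<'E'
from h import *
c=loadc('w26.png','Twc26.npy'); p=onz(c,[[262,197]],.0505)[0]; print(p)
jp=np.load('jp.npy'); a=jp[2]; d=p[:2]-jp[:2]; q=np.array([d@[np.cos(a),np.sin(a)],d@[-np.sin(a),np.cos(a)]])*1000; v=q-[-114,-44]; print(q,np.hypot(*v),np.arctan2(v[0],v[1]))
json.dump(dict(p=[.46,-.2615,.1199],psi=-6.14),open('cmd.json','w'))
mplan(p[0],p[1],.075,-6.14)
E
```

```text
[ 0.4658 -0.262   0.0505]
[-84.6951 -54.5887] 31.159182391192825 1.9175273460317712
meas off mm [-7.2  1.3 38.5] psi off 0.02
row [0.29, 0.02, 1.54] [0, 0, np.float64(0.0)] rows>=0.8
```

Request:
play_rows --pt "0.09 0.03 0.6 0 0 0 30" --pt "0.09 0.03 1.4 0 0 0 30" --pt "0.09 0.03 2.2 0 0 0 30" --pt "0.09 0.03 2.8 0 0 0 30" --pt "0.09 0.03 3.04 0 0 0 30" --pt "0.09 0.03 3.04 0 0 0 30" --pt "0.09 0.03 3.04 0 0 0 30"

```text
time_s: 46.5
tcp_pos: [0.4599, -0.2616, 0.0376]
ee_rot: [[0.994, -0.107, 0.001], [-0.107, -0.994, -0.001], [0.001, 0.0, -1.0]]
wrist_force: [-0.5, -0.7, -0.1]
gripper_width: 0.345
```

```bash
python3 - <<'E'
from h import *
s=st(); c=wrist('w27.png')
E
```

```text
t 46.5 tcp [ 0.4599 -0.2616  0.0376] psi -6.13 F [-0.5 -0.7 -0.1] w 30.0mm | cmd [ 0.4672 -0.2628  0.0814] -6.14 j [-12.  25. -26.   0. -39.  96.]
```

View pics/w27.png

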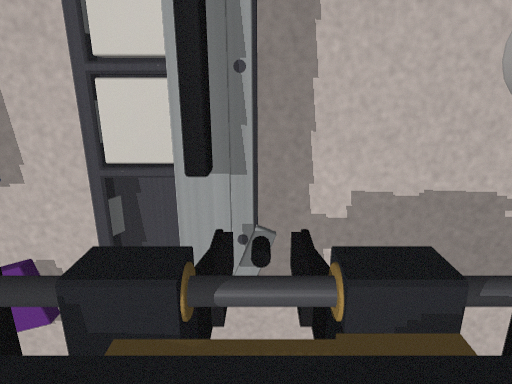

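Request:
play_rows --pt "0 0 0 0 0 0 0" --pt "0 0 0 0 0 0 0" --pt "0 0 0 0 0 0 0" --pt "0 0 0 0 0 0 0" --pt "0 0 0 0 0 0 0"

```text
time_s: 47.05
tcp_pos: [0.4589, -0.2615, 0.0374]
ee_rot: [[0.994, -0.107, 0.0], [-0.107, -0.994, -0.0], [0.0, 0.0, -1.0]]
wrist_force: [-0.4, 0.5, 2.4]
gripper_width: 0.1
```

Request:
play_rows --pt "0.07 -0.21 0 0 0 0 0" --pt "0.1 -0.41 0 0 0 0 0" --pt "0.08 -0.62 0 0 0 0 0" --pt "0.03 -0.82 0 0 0 0 0" --pt "-0.07 -1.0 0 0 0 0 0" --pt "-0.2 -1.17 0 0 0 0 0" --pt "-0.35 -1.3 0 0 0 0 0" --pt "-0.54 -1.4 0 0 0 0 0" --pt "-0.73 -1.46 0 0 0 0 0" --pt "-0.94 -1.48 0 0 0 0 0" --pt "-1.02 -1.48 0 0 0 0 0" --pt "-1.02 -1.48 0 0 0 0 0"

```text
time_s: 48.25
tcp_pos: [0.4419, -0.223, 0.0381]
ee_rot: [[0.994, -0.105, 0.01], [-0.105, -0.994, -0.003], [0.01, 0.002, -1.0]]
wrist_force: [5.3, -4.9, -3.1]
gripper_width: 0.096
```

Request:
play_rows --pt "-0.06 0 0 0 0 0 0" --pt "-0.06 0 0 0 0 0 0" --pt "0 0 0 0 0 0 30" --pt "0 0 0 0 0 0 30" --pt "0 0 0 0 0 0 30" --pt "0 0 -0.5 0 0 0 30" --pt "0 0 -1.5 0 0 0 30" --pt "0 0 -3.0 0 0 0 30" --pt "0 0 -4.5 0 0 0 30" --pt "0 0 -5.5 0 0 0 30"

```text
time_s: 49.25
tcp_pos: [0.4377, -0.222, 0.177]
ee_rot: [[0.994, -0.107, 0.002], [-0.107, -0.994, -0.001], [0.002, 0.0, -1.0]]
wrist_force: [0.9, 0.3, 0.2]
gripper_width: 0.343
```

```bash
python3 - <<'E'
from h import *
s=st()
json.dump(dict(p=list(map(float,s['tcp_pos'])),psi=-6.14),open('cmd.json','w'))
plan((.5,-.20,.27,-6.14))
E
```

```text
t 49.25 tcp [ 0.4377 -0.222   0.177 ] psi -6.14 F [0.9 0.3 0.2] w 29.9mm | cmd [ 0.4672 -0.2628  0.0814] -6.14 j [ -8.  11. -22.   0. -57.  92.]
row [2.38, -1.14, -3.72] [0, 0, -0.0] rows>=2.3
```

Request:
play_rows --pt "0.6 -0.3 -1.0 0 0 0 30" --pt "1.2 -0.6 -2.0 0 0 0 30" --pt "1.8 -0.9 -3.0 0 0 0 30" --pt "2.38 -1.14 -3.72 0 0 0 30" --pt "2.38 -1.14 -3.72 0 0 0 30" --pt "2.38 -1.14 -3.72 0 0 0 30" --pt "2.38 -1.14 -3.72 0 0 0 30"

```text
time_s: 49.95
tcp_pos: [0.4981, -0.1998, 0.266]
ee_rot: [[0.994, -0.108, -0.003], [-0.108, -0.994, 0.001], [-0.003, -0.001, -1.0]]
wrist_force: [-0.9, -0.6, -0.3]
gripper_width: 0.348
```

```bash
python3 - <<'E'
from h import *
s=st(); c=wrist('w28.png'); np.save('Twc28.npy',c['Twc']); overlay(c,np.load('jp.npy'),'ov28.png',(170,0,400,260),3)
im=cv2.imread('pics/ov28.png'); cv2.imwrite('pics/ov28.png',cv2.resize(im,None,fx=.76,fy=.76,interpolation=cv2.INTER_AREA))
cap('top','top3.png'); cap('scene','scene3.png')
E
```

```text
t 49.95 tcp [ 0.4981 -0.1998  0.266 ] psi -6.18 F [-0.9 -0.6 -0.3] w 30.3mm | cmd [ 0.4999 -0.2001  0.27  ] -6.14 j [ -5.  12.  -8.  -0. -71.  88.]
```

View pics/ov28.png

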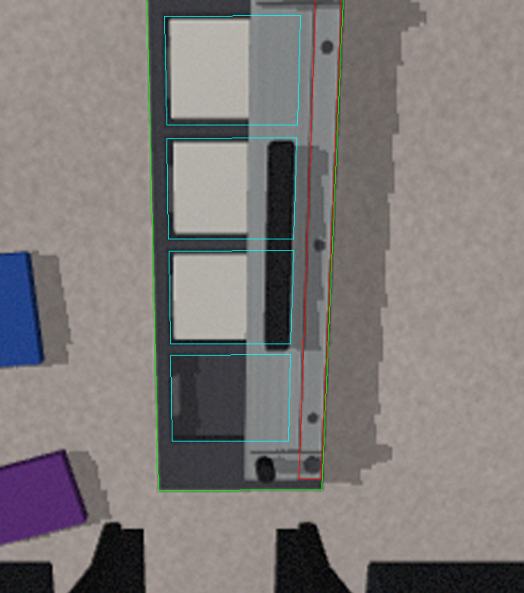

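View pics/scene3.png

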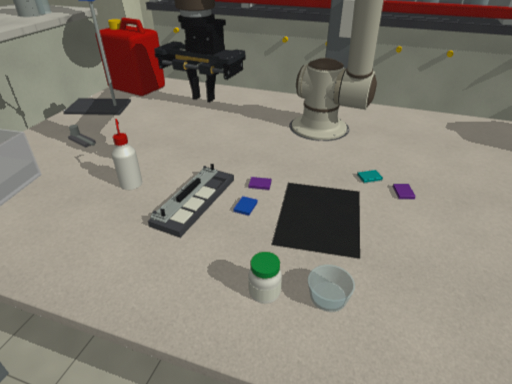

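Request:
play_rows --pt "0.5 0 -0.3 0 0 0 30" --pt "1.0 0 -0.6 0 0 0 30" --pt "1.5 0 -0.6 0 0 0 30" --pt "1.5 0 -0.6 0 0 0 30" --pt "1.5 0 -0.6 0 0 0 30" --pt "1.5 0 -0.6 0 0 0 30"

```text
time_s: 50.7
tcp_pos: [0.5363, -0.204, 0.2819]
ee_rot: [[0.994, -0.107, -0.001], [-0.107, -0.994, 0.0], [-0.001, -0.0, -1.0]]
wrist_force: [-0.1, -0.4, 1.0]
gripper_width: 0.345
```

```bash
python3 - <<'E'
from h import *
s=st(); c=wrist('w29.png'); np.save('Twc29.npy',c['Twc']); overlay(c,np.load('jp.npy'),'ov29.png',(190,0,390,250),3)
im=cv2.imread('pics/ov29.png'); cv2.imwrite('pics/ov29.png',cv2.resize(im,None,fx=.79,fy=.79,interpolation=cv2.INTER_AREA))
jp=fitjig(c,np.load('jp.npy'),[((-.13,.04,.02),(.13,.04,.02)),((.134,-.03,.02),(.134,.037,.02)),((-.134,-.03,.02),(-.134,.037,.02))])
E
```

```text
t 50.7 tcp [ 0.5363 -0.204   0.2819] psi -6.17 F [-0.1 -0.4  1. ] w 30.1mm | cmd [ 0.4999 -0.2001  0.27  ] -6.14 j [ -5.  15.  -1.  -0. -74.  88.]
jig [ 0.5558 -0.2168 -0.1065] deg -6.10 [(np.int64(0), np.int64(40), -0.0, 0.23), (np.int64(1), np.int64(40), -0.1, 0.02), (np.int64(2), np.int64(40), 0.26, 0.81)]
```

View pics/ov29.png

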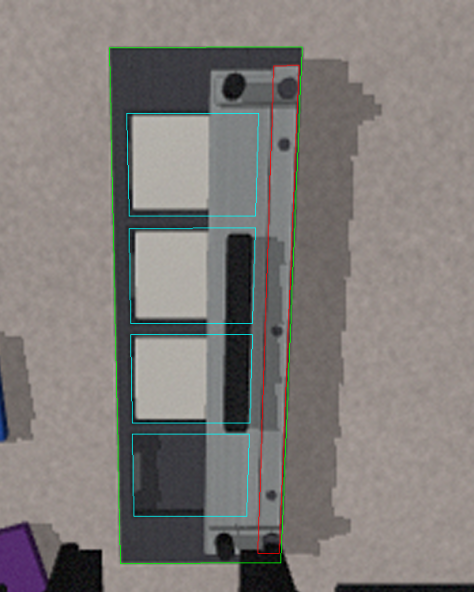

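```bash
python3 - <<'E'
from h import *
c=loadc('w29.png','Twc29.npy'); jp=np.load('jp.npy'); a=jp[2]
W2J=lambda w:np.c_[(w[:,:2]-jp[:2])@[np.cos(a),np.sin(a)],(w[:,:2]-jp[:2])@[-np.sin(a),np.cos(a)]]
w,_=yawedge(c,.025,(279,276.5),1,rows=range(36,230,3)); print(W2J(w)*1000)
print('ends',W2J(onz(c,[[285,29.5],[281,234]],.025))*1000)
# button posts: base of post/centre approx top at z .0505
for uv in ([190+233/2.37,84/2.37],[190+224/2.37,546/2.37]):
    q=W2J(onz(c,[uv],.043))[0]*1000; piv=114 if q[0]>0 else -114; print(q,'theta',np.arctan2((piv-q[0])*np.sign(piv),q[1]+44))
E
```

```text
edge yaw -6.17 [[ 0.4344 -0.2117]
 [ 0.7067 -0.2411]] 29
[[-121.2922   -7.8764]
 [ 152.6206   -8.0048]]
ends [[ 122.9631  -15.7232]
 [-127.098   -14.9722]]
[114.3346 -18.2956] theta -0.013017145699734953
[-114.1103  -18.2979] theta -0.004291264209740574
```

```bash
python3 - <<'E'
from h import *
print(r.finish_job()); st()
E
```

```text
the job is handed in; nothing more can be done
None
the job is handed in; nothing more can be done
```

The jig is ready and I have handed the job in, at about 51 s of the 210 s allowed. The interface gave no verdict, so this rests on my own last checks.

- **Tiles:** only three white tiles were on the mat. I pressed them home into pockets 1, 2 and 3; pocket 0 is empty. On each the press stopped at the deck's height (fingertip at 20.3 to 20.4 mm against a deck at 20 mm), with 19 to 30 N at the wrist. The last pictures show them level in their pockets. I did not touch the coloured look-alikes.
- **Straightedge:** it lies flat and flush along the fence. In the last wrist picture its middle is within about 0.2 mm of the right distance from the fence. It is parallel to about 0.1° and about 2 mm off-centre along the fence (12 mm allowed).
- **Turn-buttons:** both are swung closed, with post angles measured within 0.02 rad of zero.
- **Bystanders:** the last scene picture shows the wash bottle, jar and dish upright and, by eye, where they stood. The gripper was raised clear of everything.

No final check failed or disagreed. Along the way the arm trailed its commands by 1 to 3 mm, which I corrected from the measured pose. The top and scene cameras also disagreed by up to 4 cm, so I used the wrist camera for all measurements.

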